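# Line up bar blanks, log the case and start the bench timer

### The arm

A 6-joint arm with a two-finger parallel gripper is mounted at the origin on the work surface. World frame = base frame: x ahead of the robot, y to its left, z up, the work surface at z = 0. Lengths are in mm, angles in rad, forces in N, time in s.
With the tool pointing down it reaches from about 325 to 750 mm from the base axis. Payload 7.6 kg.
Tool frame: the origin (TCP) lies at the very end of the fingers, on their centre line; the grasp point (between the pads) lies 19 mm behind it (arm.tcp_to_grasp is the distance from the TCP to the grasp point, in mm); x points along the fingers, z is the direction in which the jaws open and shut, and the axes are right-handed (so a half turn about x gives the same grasp; the last joint's range is limited). The gripper opens to 85 mm and grips with 20 to 120 N. Pads are 22 mm wide; open, the fingers measure 114 mm over their backs; the gripper's body (76 mm by 85 mm) begins 54 mm behind the grasp point. The pads swing forward as they close: fully open they stand 13 mm farther back than shut.
Start: joints at [1.15, 0.052, 1.401, -0, 1.689, -0.07], TCP at [180.401, 493.053, 231.323] pointing down, gripper open.
Joint ranges: [-2.9, 2.9], [-0.91, 2.17], [0.12, 2.37], [-1.06, 4.2], [0.26, 2.73], [-2.93, 2.93]. Speed limits (rad/s): [2.57, 2.57, 3.01, 3.14, 3.14, 3.14].

### API

Orientations are given as [roll, pitch, yaw] about the fixed x, y, z axes, in that order (R = Rz(yaw) Ry(pitch) Rx(roll)).
In Python, from workcell import arm gives the robot as it stands. The module is installed in compiled form; this text tells all that it offers.
- The arm moves only by the shell command python3 -m inch 'ROWS' [FORCE]. ROWS is JSON, a list of rows, each an object with "xyz": the shift along the tool's x, y, z in mm, a list of three; "angular": the turn, a rotation vector about the tool's x, y, z in rad, a list of three; "claw": the opening, from 0 (shut) to 1 (fully open). A call has 1 to 20 rows; each row is the pose to reach, as a shift and turn from the pose commanded when the call began, along the tool's axes at that moment; what a row does not reach only later rows make up. A row lasts 1/12 s, in which the tool goes at most 41.7 mm and 7.16 degrees, less where a joint would pass 70% of its speed; a pose out of reach is approached as far as the arm can. A call with a gripper value outside its range is refused whole. The fingers move at their own pace and stop on an object; FORCE is the grip in N (left out, the last holds). Time passes only in rows, so rows that repeat a pose let the fingers close. It gives the time, the measured TCP pose, the force and the opening at its end, in the units of the state.
- arm.get_obs(): the state, without advancing time (a new reading comes with each control period).
- arm.get_image(name): name is "side" or "top" or "wrist"; returns (picture, depth): 400x640x3 uint8, red, green, blue; 400x640 float32, mm along the optical axis (not along the pixel's ray), 0 where there is no reading.
- arm.camera_model(name): a dict with "fov_y" (degrees; the focal length in pixels is half the picture's height over the tangent of half this angle, whatever the lens; pixels are square), "cx", "cy" (the principal point, pixels), "rvec" (rotation vector, rad) and "tvec" (3), from world to camera coordinates, as OpenCV has them. Camera axes: x right, y down, z forward; pixel columns grow to the right and rows downward; lengths in mm; the calibration is good to about 2 mm. A picture is of the moment at which its call begins: read the wrist's pose just before it. camera_model takes no time and is no camera call; for the wrist camera it gives the pose at the moment of the call.
- arm.sign_off(): hands the job in, once; it reports no verdict.
The state is a dict: "t": time; "joint_pos": joint angles; "qvel": joint speeds; "tau": joint torques, N m; "tcp_pos": TCP position; "orientation": TCP orientation; "ft_force": force on the tool from outside, world axes, zero at the start; "ft_torque": the same for the moment, N m; "opening": opening from 0.0 (shut) to 1.0 (fully open).
Only numpy, scipy, OpenCV 4.12 (cv2) and the standard library are available. Lean on these libraries where they do the work, as an engineer would, in place of code of your own. Each camera call takes 0.05 s, during which the arm holds its last target.

### The job

Start the cure of this case: slide every denture-bar blank along the bench, without lifting it, until it lies flat and parallel against the fence, with its length on the fence and not past its end. Then take the code reader, hold it steady for three full seconds a few centimetres above the striped label on the blue case tray, and stand it back upright on its black pad. After the label has been read, wind the timer's key clockwise until it is fully wound, then press its green start button all the way down and let go; at the end all blanks must still lie flush against the fence and the other things must be left where they are.

Things in the scene. Friction and masses are not known exactly. Their poses are not given: they have to be found in the camera images.
- rail: the fence: a straight aluminium rail screwed to the bench, 480 mm long (along its own y), 16 mm thick, 26 mm tall. Origin: on the bench, half-way along the face that looks towards the robot. Its x axis points from the bars into the rail (away from the robot), square to that face, so the face is the plane x = 0 and the bars lie at negative x.
- bar_a_centre (a point): centre of a loose bright steel bar blank, 100 mm long (along its own y), 16 x 16 mm in section, 0.1 to 0.25 kg, 8 mm above the bench. It lies crooked on the bench, its centre 55 to 95 mm in front of the fence, turned up to 0.45 rad from it. The bars stand side by side along the fence about 145 mm apart, in any order. May be absent.
- bar_b_centre (a point): centre of a loose gold-coloured bar blank, 100 mm long (along its own y), 16 x 16 mm in section, 0.1 to 0.25 kg, 8 mm above the bench. It lies crooked on the bench, its centre 55 to 95 mm in front of the fence, turned up to 0.45 rad from it. The bars stand side by side along the fence about 145 mm apart, in any order. May be absent.
- bar_c_centre (a point): centre of a loose dark grey steel bar blank, 100 mm long (along its own y), 16 x 16 mm in section, 0.1 to 0.25 kg, 8 mm above the bench. It lies crooked on the bench, its centre 55 to 95 mm in front of the fence, turned up to 0.45 rad from it. The bars stand side by side along the fence about 145 mm apart, in any order. May be absent.
- reader_grip (a point): centre of the white grip of the hand-held code reader, 80 mm above the reader's underside. The grip is 28 x 28 mm (sides along its x and y), from 30 to 112 mm up; below it is a grey 46 x 46 mm head, 30 mm tall. The reader stands upright on its head; weighs 0.16 kg. z is up along the reader.
- reader_lens (a point): centre of the reader's underside, where the reading window is. The reader looks straight out along the minus z axis of this point (down when it is held upright). It reads a label 30 to 100 mm away, near the middle of its view (within about 13 mm) and roughly square on (within 0.3 rad).
- reader_pad: black rubber rest pad on the bench (fixed), 70 x 70 mm, 4 mm thick, on which the reader stands. Origin: centre of its underside, on the bench.
- reader: the reader itself. Origin: centre of its underside.
- label (a point): centre of the white striped code label, 38 x 56 mm, lying flat, facing up (z), 20.5 mm above the bench on the raised part of a loose blue die tray (96 x 76 mm, 0.25 kg). The label is 25 mm from the tray's centre towards its own -x; three plaster dies stand on the other half, 28 mm tall. Of three blue trays only this one has a label.
- key (a joint): angle wound on the timer's sprung key, rad: it grows as the key is turned clockwise seen from above; starts between 0 and 0.6, meets a hard stop at 6.3 (fully wound). Turning takes 0.09 to 0.16 N m; the key stays where it is let go.
- key_grip (a point): centre of the winding key's brass wing, on its vertical axis, 88 mm above the bench. The wing is 38 mm long (along this point's x, which turns with the key), 9 mm thick (y), 26 mm tall, and stands on a 14 mm stem above the round grey timer (84 mm across, 60 mm tall, fixed to the bench).
- start (a joint): travel of the timer's green start button, m: 0 up, 0.005 fully down; a spring of 5 N when fully down brings it back.
- start_top (a point): centre of the top of the green start button, 26 mm across, pressed straight down; it sits on the timer's low front step, 36 mm tall, 68 mm from the key's axis on the robot's side.
- sprue_base: bystander: heavy nickel sprue former base, 72 mm across, 40 mm tall; origin under its centre
- die_tray_b: bystander: blue die tray without label, 96 x 76 mm, 28 mm tall; origin under its centre
- bar_a: the same bar; origin: centre of its underside
- bar_b: the same bar; origin: centre of its underside
- bar_c: the same bar; origin: centre of its underside
Mind the look-alikes: they are no part of the job. Leave any pink look-alike of the bar_a alone.

How it is judged (in metres and radians):
On the way, in this order (a step that is already met when the one before it is completed fails the run):
1. every bar lies flush and parallel against the fence (x of bar_a_centre in the frame of rail between -0.0115 and 0 m and y of bar_a_centre in the frame of rail between -0.2 and 0.2 m and z of each of bar_a_centre, bar_b_centre, bar_c_centre in the frame of rail below 0.013 m and angle between the y axis of each of bar_a_centre, bar_b_centre, bar_c_centre and the y axis of rail, either way round below 0.03 rad and x of bar_b_centre in the frame of rail between -0.0115 and 0 m and y of bar_b_centre in the frame of rail between -0.2 and 0.2 m and x of bar_c_centre in the frame of rail between -0.0115 and 0 m and y of bar_c_centre in the frame of rail between -0.2 and 0.2 m), for 0.2 s.
2. the reader is held steady 30 to 100 mm from the label, pointing at it, for 3 s (x of label in the frame of reader_lens between -0.013 and 0.013 m and y of label in the frame of reader_lens between -0.013 and 0.013 m and z of label in the frame of reader_lens between -0.1 and -0.03 m and linear speed of reader below 0.02 m/s and angle between the z axis of reader_lens and the z axis of label, either way round below 0.3 rad), for 3 s.
3. the key is fully wound (value of joint key above 6.05 rad), for 0.2 s.
4. the start button is pressed down (value of joint start above 0.004 m), for 0.05 s.
At the end, for the whole second after the job is handed in: every bar lies along the fence (gap at its middle under 3.5 mm, turned under 0.03 rad from it, its centre within 200 mm of the fence's middle), at rest; the reader stands upright on its pad within 20 mm of the pad's centre; the key is wound past 5.95 rad; the start button is let go (all of step 1 and linear speed of each of bar_a, bar_b, bar_c, reader below 0.01 m/s and value of joint key above 5.95 rad and value of joint start below 0.002 m and horizontal distance between reader_lens and reader_pad below 0.02 m and height (world z) of reader_lens below 0.008 m and angle between reader_lens's own z axis and vertical below 0.08 rad); the robot touches nothing.
It fails at once if a bar is lifted off the bench (height (world z) of any of bar_a_centre, bar_b_centre, bar_c_centre above 0.03 m).
It fails at once if a bystander is pushed more than 25 mm (distance of any of sprue_base, die_tray_b from where it was at the start of the episode above 0.025 m).
Of bar_a, bar_b, bar_c only 2 to 3 are there at a start; the rules pass over those that are not, and their reading is None.
At some moment in a run one of bar_a, bar_b, bar_c, case_tray may be knocked a few centimetres aside while the robot is not near it.
It also fails if it takes over 192 s, if anything falls off the work surface, if the arm or the gripper's body presses on something with over 40 N, if the wrist force passes 120 N, or if a joint passes its speed limit or range.

## Working session

There is one attempt and no reset: what is moved stays moved. The work goes in short steps, Python scripts to look and compute and a shell command to move; the robot and the scene stay as the last step left them, time stands still between calls to the robot, and variables do not carry over. Pictures are saved under pics/ and viewed, and the job is handed in when it is done.

```bash
mkdir -p pics; ls; python3 - <<'E'
from workcell import arm
import cv2
print(arm.get_obs())
for n in ["side","top","wrist"]:
    m=arm.camera_model(n); print(n,m)
    im,d=arm.get_image(n); cv2.imwrite(f"pics/{n}0.png",im[:,:,::-1])
E
```

```text
pics
{'t': 0.0, 'joint_pos': array([ 1.14971940e+00,  5.28117601e-02,  1.40170278e+00, -4.34415054e-05,
        1.68861961e+00, -7.02727211e-02]), 'qvel': array([-0.00147163, -0.00088634,  0.001998  ,  0.00088805, -0.00121172,
       -0.00080816]), 'tau': array([-1.74030247e-03, -3.81685495e+01, -3.60174251e+01, -2.91966790e-04,
        6.26493129e-03,  8.57979416e-06]), 'tcp_pos': array([180.2713659 , 492.75992771, 230.49660098]), 'orientation': array([ 3.09930365,  1.56925422, -1.96389461]), 'ft_force': array([ 0.20082057, -0.69098075, -0.28040416]), 'ft_torque': array([0.01433825, 0.00972098, 0.02881636]), 'opening': 1.0028896391809263}
side {'fov_y': 47.83777568743977, 'cx': 317.61086407011703, 'cy': 206.90744208680366, 'rvec': array([ 2.38671057, -0.31086137,  0.13755115]), 'tvec': array([-447.38855997,  238.03948151, 1431.0871513 ])}
top {'fov_y': 56.66524557907154, 'cx': 322.9297941695445, 'cy': 200.4738978658731, 'rvec': array([ 2.18856101, -2.13963258,  0.18653187]), 'tvec': array([  84.36636156,  499.89683123, 1004.68937269])}
wrist {'fov_y': 59.57685628453091, 'cx': 320.8082852274934, 'cy': 194.87926737293478, 'rvec': array([-2.34836552, -1.64197582, -0.26426953]), 'tvec': array([-524.58720115,  -42.28246558,  380.72178821])}
```

View pics/top0.png

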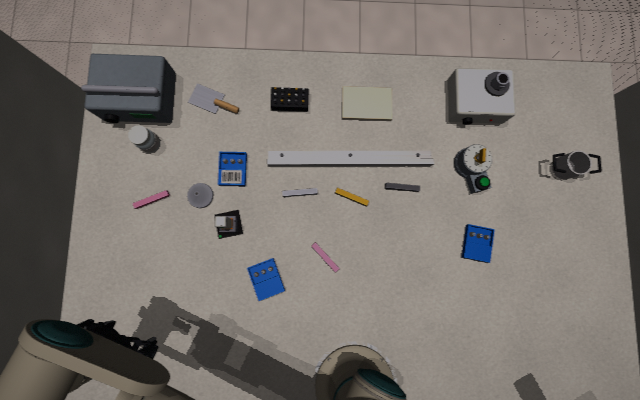

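View pics/side0.png

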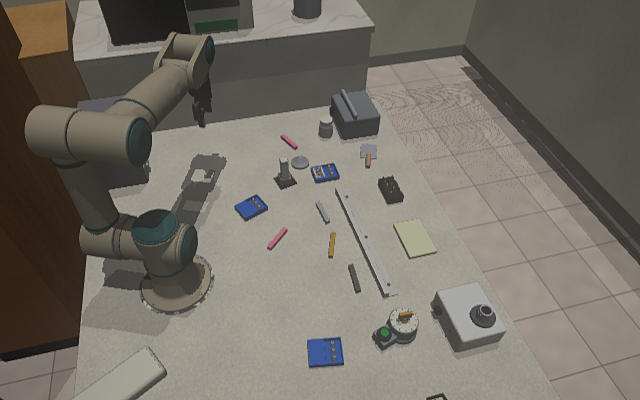

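View pics/wrist0.png

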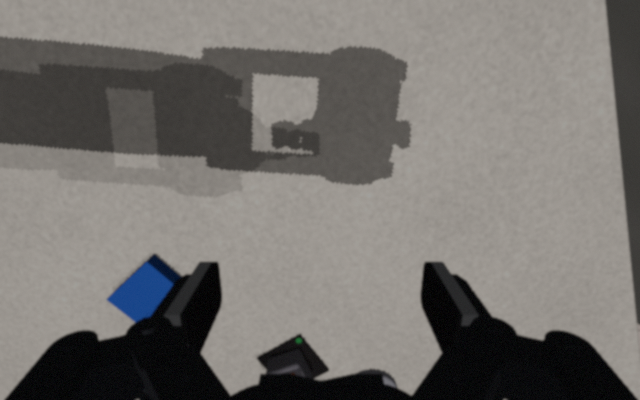

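The top view shows the rail at rows 150–165, cols 268–433, with three bars in front of it: silver (300,192), gold (352,197) and dark (402,187). The reader is at (228,223), the labelled tray at (232,168), the timer key at (482,155) and the button at (482,182). The pink look-alikes are at (152,199) and (325,256).

```bash
cat > h.py <<'E'
import numpy as np, cv2
from workcell import arm
def K(m,h=400):
    f=h/2/np.tan(np.radians(m["fov_y"])/2)
    return np.array([[f,0,m["cx"]],[0,f,m["cy"]],[0,0,1.]])
def ray(m,uv):
    uv=np.atleast_2d(np.float64(uv)); R=cv2.Rodrigues(np.array(m["rvec"]))[0]
    d=np.c_[uv,np.ones(len(uv))]@np.linalg.inv(K(m)).T@R
    return -R.T@np.array(m["tvec"]),d
def onplane(m,uv,z):
    o,d=ray(m,uv); return o+d*((z-o[2])/d[:,2])[:,None]
def proj(m,P):
    p,_=cv2.projectPoints(np.float64(np.atleast_2d(P)),np.array(m["rvec"]),np.array(m["tvec"]),K(m),None); return p[:,0]
def cloud(m,d):
    v,u=np.nonzero(d>0); f=np.c_[u,v,np.ones(len(u))]*d[v,u][:,None]
    R=cv2.Rodrigues(np.array(m["rvec"]))[0]
    P=(f@np.linalg.inv(K(m)).T-np.array(m["tvec"]))@R
    out=np.full(d.shape+(3,),np.nan); out[v,u]=P; return out
def snap(name,fn=None):
    m=arm.camera_model(name); im,d=arm.get_image(name)
    if fn: cv2.imwrite("pics/"+fn,im[:,:,::-1])
    return m,im,d
E
python3 - <<'E'
from h import *
m,im,d=snap("top")
C=cloud(m,d)
big=cv2.resize(im[130:280,120:520],None,fx=2,fy=2,interpolation=cv2.INTER_CUBIC); cv2.imwrite("pics/topbig.png",big[:,:,::-1])
for n,(u,v) in dict(bench=(350,225),rail=(350,158),sil=(300,192),gold=(352,197),dark=(402,187),reader=(222,222),label=(232,177),key=(483,155),but=(482,182),timer=(468,162),sprue=(200,195)).items():
    print(n,C[v,u].round(1),im[v,u])
E
```

```text
bench [433.3  15.7   2. ] [158 151 142]
rail [629.2  18.1   5.9] [157 155 158]
sil [523.3 161.   14.2] [137 134 143]
gold [512.4  12.2  16. ] [161 119  32]
dark [ 544.5 -131.1   19.6] [64 60 65]
reader [424.8 352.3 116.7] [157 155 158]
label [559.8 353.7  23.5] [109 104 101]
key [ 623.5 -332.7   99.8] [122  89  22]
but [ 557.3 -346.    59.6] [ 18 106  46]
timer [ 613.  -307.8   61. ] [157 154 151]
sprue [504.4 436.3  35.3] [90 89 94]
```

View pics/topbig.png

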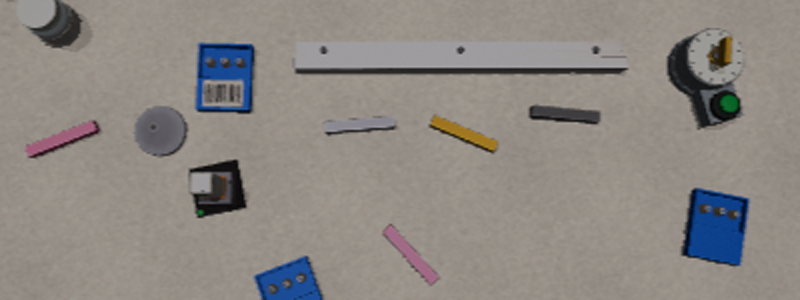

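```bash
cat > meas.py <<'E'
from h import *
def comp(mask,box,minA=20):
    x0,y0,x1,y1=box; M=np.zeros(mask.shape,np.uint8); M[y0:y1,x0:x1]=mask[y0:y1,x0:x1]
    n,l,s,c=cv2.connectedComponentsWithStats(M)
    i=1+np.argmax(s[1:,4]); return l==i
def rect(mask,m,z):
    v,u=np.nonzero(mask); P=onplane(m,np.c_[u,v],z)[:,:2].astype(np.float32)
    (c,wh,a)=cv2.minAreaRect(P); b=cv2.boxPoints((c,wh,a))
    e=[b[1]-b[0],b[2]-b[1]]; L=max(e,key=np.linalg.norm); L=L if L[1]>0 else -L
    return np.array(c),sorted(wh),np.arctan2(-L[0],L[1]),P.mean(0)
E
python3 - <<'E'
from meas import *
m,im,d=snap("top"); hsv=cv2.cvtColor(im,cv2.COLOR_RGB2HSV); g=im.mean(2)
H,S,V=[hsv[...,i].astype(int) for i in range(3)]
print("rail col", [tuple(im[v,330]) for v in range(146,172)])
# rail front top edge: gradient for columns
ed=[]
for u in range(275,428,3):
    col=g[155:174,u]; gr=np.diff(col); i=np.argmin(gr); ed.append((u,155+i+0.5))
ed=np.array(ed); P=onplane(m,ed,26)[:,:2]
k=np.polyfit(P[:,1],P[:,0],1); r=P[:,0]-np.polyval(k,P[:,1]); print("edge",k,np.abs(r).max(),P[0],P[-1])
rm=comp((g>150)&(S<25),(255,145,445,172)); print("rail",rect(rm,m,26), np.where(rm.any(0))[0][[0,-1]])
for n,mk,box in [("a",(S<30)&(g>100)&(H>110),(275,180,325,205)),("b",(S>130)&(H<30),(325,180,380,215)),("c",(V<85),(380,175,425,200))]:
    M=comp(mk,box); print(n,M.sum(),*rect(M,m,16))
bl=(S>150)&(H>95)&(H<125)
M=comp(bl,(210,140,255,195)); print("tray",rect(cv2.morphologyEx(M.astype(np.uint8),cv2.MORPH_CLOSE,np.ones((9,9))),m,15))
M=comp((H<60)&(S<60)&(g>60),(218,168,248,187)); print("label",rect(cv2.morphologyEx(M.astype(np.uint8),cv2.MORPH_CLOSE,np.ones((5,5)))>0,m,20.5))
M=comp((g<50),(205,205,250,245)); print("pad",rect(M,m,4))
M=comp((S<30)&(g>120)&(V>140),(205,205,235,230)); print("gripTop",M.sum(),rect(M,m,112))
M=comp((S>120)&(H>15)&(H<30),(465,140,500,170)); print("key",M.sum(),rect(M,m,101))
M=comp((S>120)&(H>60)&(H<85),(465,165,500,200)); print("but",M.sum(),rect(M,m,50))
E
```

```text
rail col [(np.uint8(157), np.uint8(149), np.uint8(141)), (np.uint8(155), np.uint8(146), np.uint8(139)), (np.uint8(153), np.uint8(145), np.uint8(137)), (np.uint8(155), np.uint8(148), np.uint8(139)), (np.uint8(156), np.uint8(150), np.uint8(145)), (np.uint8(157), np.uint8(156), np.uint8(157)), (np.uint8(157), np.uint8(155), np.uint8(158)), (np.uint8(158), np.uint8(156), np.uint8(159)), (np.uint8(158), np.uint8(156), np.uint8(159)), (np.uint8(158), np.uint8(155), np.uint8(159)), (np.uint8(157), np.uint8(155), np.uint8(158)), (np.uint8(158), np.uint8(155), np.uint8(159)), (np.uint8(158), np.uint8(156), np.uint8(159)), (np.uint8(157), np.uint8(155), np.uint8(158)), (np.uint8(159), np.uint8(157), np.uint8(159)), (np.uint8(158), np.uint8(156), np.uint8(159)), (np.uint8(158), np.uint8(156), np.uint8(159)), (np.uint8(156), np.uint8(154), np.uint8(156)), (np.uint8(49), np.uint8(47), np.uint8(46)), (np.uint8(42), np.uint8(39), np.uint8(41)), (np.uint8(54), np.uint8(51), np.uint8(50)), (np.uint8(129), np.uint8(123), np.uint8(116)), (np.uint8(154), np.uint8(148), np.uint8(139)), (np.uint8(157), np
[... 978 characters left out ...]
loat32(0.026767444), array([561.7082 , 356.78668], dtype=float32))
pad (array([428.38452148, 360.39266968]), [67.34199523925781, 69.28804016113281], np.float32(-1.3314935), array([426.74615, 355.13504], dtype=float32))
gripTop 370 (array([437.91067505, 361.12664795]), [61.238189697265625, 73.42481994628906], np.float32(0.024591157), array([445.5034 , 372.75208], dtype=float32))
key 100 (array([ 619.70178223, -328.6696167 ]), [26.34398651123047, 42.538658142089844], np.float32(0.7877337), array([ 620.41583, -326.45053], dtype=float32))
but 83 (array([ 560.82299805, -356.34771729]), [25.447559356689453, 27.218727111816406], np.float32(0.7784802), array([ 560.7503 , -356.38153], dtype=float32))
```

```bash
python3 - <<'E'
from h import *
m,im,d=snap("top"); C=cloud(m,d)
print("cam",ray(m,[[0,0]])[0])
for v in range(146,172): print(v,np.nanmedian(C[v,320:345],axis=0).round(1))
m,im,d=snap("side"); cv2.imwrite("pics/s1.png",cv2.resize(im[130:360,230:440],None,fx=2.5,fy=2.5,interpolation=cv2.INTER_CUBIC)[:,:,::-1])
E
```

```text
cam [ 353.42159965  127.9637396  1060.72320361]
146 [664.9  71.2   1.2]
147 [661.9  71.3   1.9]
148 [6.593e+02 7.090e+01 5.000e-01]
149 [656.   71.    0.8]
150 [652.8  71.1   1.6]
151 [649.   71.1   5.1]
152 [646.   71.    4.3]
153 [642.8  71.    4.4]
154 [639.6  71.1   5.8]
155 [636.8  70.8   5. ]
156 [633.7  71.    5.4]
157 [631.3  70.7   4.3]
158 [628.2  70.6   4.6]
159 [619.3  71.8  27.2]
160 [616.2  71.8  27. ]
161 [613.5  71.8  26.6]
162 [610.2  71.8  28. ]
163 [607.3  72.   27.2]
164 [605.   71.7  25.4]
165 [604.8  70.7  14.4]
166 [6.049e+02 7.010e+01 6.000e-01]
167 [601.9  70.3   0.8]
168 [5.989e+02 6.990e+01 5.000e-01]
169 [595.9  69.9   0.8]
170 [592.9  70.1   1.4]
171 [589.8  69.9   1.2]
```

View pics/s1.png

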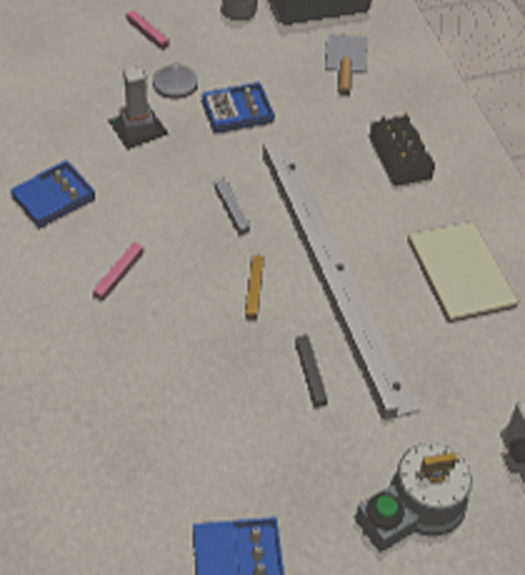

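```bash
cat > calc.py <<'E'
from h import *
from scipy.spatial.transform import Rotation as Ro
def Rt(t):
    x=np.array([0,0,-1.]); z=np.array([np.cos(t),np.sin(t),0]); return np.c_[x,np.cross(z,x),z]
def cur():
    o=arm.get_obs(); return o,Ro.from_euler("xyz",o["orientation"]).as_matrix()
def go(p,t):
    o,R=cur(); p=np.array(p,float)
    s=R.T@(p-o["tcp_pos"]); a=Ro.from_matrix(R.T@Rt(t)).as_rotvec()
    print("t",o["t"],"pos",o["tcp_pos"].round(1),"jaw",np.arctan2(R[1,2],R[0,2]).round(3),"q",o["joint_pos"].round(2),"F",o["ft_force"].round(1),"op",round(o["opening"],3))
    print("  shift",s.round(1),"ang",a.round(3),"rows",np.ceil(np.linalg.norm(s)/41.7),np.ceil(np.degrees(np.linalg.norm(a))/7.16))
E
python3 - <<'E'
from calc import *
o,R=cur(); print(R.round(3))
go([470,165,150],1.5994); go([470,165,150],1.5994-np.pi)
E
```

```text
[[-0.    -0.939  0.344]
 [-0.     0.344  0.939]
 [-1.    -0.    -0.   ]]
t 0.35 pos [180.4 493.  231.1] jaw 1.22 q [ 1.15  0.05  1.4  -0.    1.69 -0.07] F [-0.2 -0.1  0.6] op 1.003
  shift [  81.2 -384.7 -208.5] ang [-0.379 -0.    -0.   ] rows 11.0 4.0
t 0.35 pos [180.4 493.  231.1] jaw 1.22 q [ 1.15  0.05  1.4  -0.    1.69 -0.07] F [-0.2 -0.1  0.6] op 1.003
  shift [  81.2 -384.7 -208.5] ang [ 2.762 -0.     0.   ] rows 11.0 23.0
```

```bash
python3 -m inch '[{"xyz":[60,-385,-208],"angular":[-0.379,0,0],"claw":0.55},{"xyz":[60,-385,-208],"angular":[-0.379,0,0],"claw":0.55},{"xyz":[60,-385,-208],"angular":[-0.379,0,0],"claw":0.55},{"xyz":[60,-385,-208],"angular":[-0.379,0,0],"claw":0.55},{"xyz":[60,-385,-208],"angular":[-0.379,0,0],"claw":0.55},{"xyz":[60,-385,-208],"angular":[-0.379,0,0],"claw":0.55},{"xyz":[60,-385,-208],"angular":[-0.379,0,0],"claw":0.55},{"xyz":[60,-385,-208],"angular":[-0.379,0,0],"claw":0.55},{"xyz":[60,-385,-208],"angular":[-0.379,0,0],"claw":0.55},{"xyz":[60,-385,-208],"angular":[-0.379,0,0],"claw":0.55},{"xyz":[60,-385,-208],"angular":[-0.379,0,0],"claw":0.55},{"xyz":[60,-385,-208],"angular":[-0.379,0,0],"claw":0.55}]' 40; python3 - <<'E'
from calc import *
m,im,d=snap("wrist","w1.png"); snap("top","t1.png")
go([478,161,6],1.5994)
E
```

```text
t: 1.35
tcp_pos: [473.0, 160.6, 169.9]
orientation: [2.771, 1.569, -1.92]
ft_force: [-0.5, -1.0, -1.5]
opening: 0.549
t 1.45 pos [470.8 164.4 170.8] jaw 1.596 q [ 0.26  0.01  1.57  0.    1.57 -1.33] F [-0.4 -0.1  0.6] op 0.552
  shift [164.8  -7.2  -3.5] ang [-0.003  0.    -0.001] rows 4.0 1.0
```

View pics/w1.png

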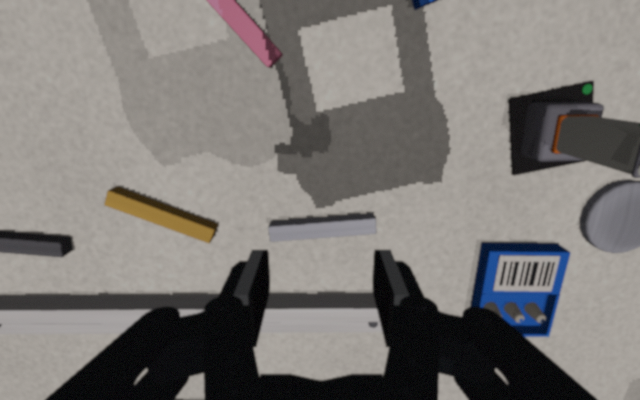

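The wrist view shows bar a at (322,228), midway between the fingers (cols 260 and 382), with the fence at rows 295–310. I'll cross-check positions from this camera before descending.

```bash
python3 - <<'E'
from calc import *
from meas import *
m,im,d=snap("wrist"); hsv=cv2.cvtColor(im,cv2.COLOR_RGB2HSV); H,S,V=[hsv[...,i].astype(int) for i in range(3)]
C=cloud(m,d)
for n,mk,box in [("a",(H>100)&(S<40)&(V>130),(262,208,382,248)),("b",(S>130)&(H<30),(95,175,225,255))]:
    M=comp(mk,box); print(n,M.sum(),*rect(M,m,16), C[M].mean(0).round(1))
print("edge depth", [C[v,u].round(1).tolist() for u in(40,150,320) for v in (305,309,313,317)])
print([(v,im[v,150].tolist()) for v in range(286,330,2)])
print("rail front top via ray", onplane(m,[[20,309],[150,309],[320,309],[430,309]],26).round(1))
print("label",C[272,528].round(1))
E
```

```text
a 1517 [526.18780518 162.22576904] [14.6427640914917, 98.89214324951172] 0.10884998 [526.0642  162.54721] [nan nan nan]
b 2171 [513.42919922  15.43514633] [20.319719314575195, 99.17377471923828] -0.37532988 [513.2021    14.760841] [nan nan nan]
edge depth [[612.2, -112.7, 17.7], [611.4, -107.0, 25.0], [614.8, -106.6, 26.5], [619.2, -107.3, 26.9], [608.8, -2.5, 18.4], [608.9, 0.4, 24.6], [459.4, 112.2, 225.0], [459.5, 113.0, 226.7], [603.4, 166.7, 19.9], [603.0, 166.8, 26.7], [608.9, 166.9, 25.0], [612.2, 167.0, 26.9]]
[(286, [171, 167, 161]), (288, [172, 167, 161]), (290, [170, 165, 160]), (292, [157, 153, 147]), (294, [117, 112, 108]), (296, [64, 63, 61]), (298, [58, 55, 55]), (300, [55, 54, 54]), (302, [58, 57, 56]), (304, [58, 56, 55]), (306, [58, 55, 56]), (308, [57, 55, 56]), (310, [52, 50, 50]), (312, [23, 23, 25]), (314, [9, 12, 16]), (316, [8, 12, 11]), (318, [10, 8, 8]), (320, [5, 5, 5]), (322, [6, 8, 8]), (324, [13, 14, 16]), (326, [12, 12, 12]), (328, [5, 6, 10])]
rail front top via ray [[ 611.1 -125.5   26. ]
 [ 607.8    1.1   26. ]
 [ 603.5  166.8   26. ]
 [ 600.8  273.9   26. ]]
label [560.2 363.8  21.5]
```

```bash
python3 -m inch '[{"xyz":[100,-7,-3],"angular":[-0.003,0,0],"claw":0.55},{"xyz":[140,-7,-3],"angular":[-0.003,0,0],"claw":0.55},{"xyz":[164,-7,-3],"angular":[-0.003,0,0],"claw":0.55},{"xyz":[164,-7,-3],"angular":[-0.003,0,0],"claw":0.55},{"xyz":[164,-7,-3],"angular":[-0.003,0,0],"claw":0.55},{"xyz":[164,-7,-3],"angular":[-0.003,0,0],"claw":0.55},{"xyz":[164,-7,-3],"angular":[-0.003,0,0],"claw":0.55}]'; python3 - <<'E'
from calc import *
go([580-4,161+2.5,6],1.598)
E
```

```text
t: 2.08
tcp_pos: [478.8, 163.8, 10.1]
orientation: [-1.303, 1.567, 0.301]
ft_force: [0.8, -0.2, 1.0]
opening: 0.552
t 2.0833 pos [478.8 163.8  10.1] jaw 1.603 q [ 0.26  0.2   1.71  0.    1.24 -1.35] F [ 0.8 -0.2  1. ] op 0.552
  shift [  4.5 -97.1  -3.5] ang [0.005 0.001 0.004] rows 3.0 1.0
```

```bash
python3 -m inch '[{"xyz":[4,-10,0],"angular":[0.004,0,0],"claw":0.55},{"xyz":[4,-20,0],"angular":[0.004,0,0],"claw":0.55},{"xyz":[4,-28,0],"angular":[0.004,0,0],"claw":0.55},{"xyz":[4,-36,-1],"angular":[0.004,0,0],"claw":0.55},{"xyz":[4,-44,-1],"angular":[0.004,0,0],"claw":0.55},{"xyz":[4,-52,-2],"angular":[0.004,0,0],"claw":0.55},{"xyz":[4,-60,-2],"angular":[0.004,0,0],"claw":0.55},{"xyz":[4,-68,-2],"angular":[0.004,0,0],"claw":0.55},{"xyz":[4,-76,-2],"angular":[0.004,0,0],"claw":0.55},{"xyz":[4,-82,-3],"angular":[0.004,0,0],"claw":0.55},{"xyz":[4,-86,-3],"angular":[0.004,0,0],"claw":0.55},{"xyz":[4,-90,-3],"angular":[0.004,0,0],"claw":0.55},{"xyz":[4,-90,-3],"angular":[0.004,0,0],"claw":0.55}]'; python3 - <<'E'
from calc import *
snap("wrist","w2.png"); go([580-4,161+2.5,6],1.598)
E
```

```text
t: 3.17
tcp_pos: [568.3, 162.3, 3.2]
orientation: [-1.469, 1.57, 0.129]
ft_force: [0.5, 0.5, 0.2]
opening: 0.552
t 3.2167 pos [568.  162.4   3.2] jaw 1.598 q [ 0.22  0.42  1.44 -0.    1.28 -1.38] F [ 0.3 -0.   0.3] op 0.55
  shift [-2.8 -8.1  0.9] ang [-0.  0.  0.] rows 1.0 1.0
```

View pics/w2.png

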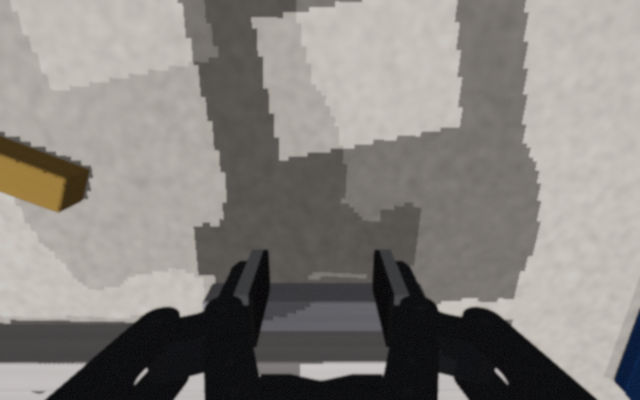

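The bar is ahead of the fingers at rows 283–330, close to the fence. I'll push in small steps and watch the force.

```bash
python3 -m inch '[{"xyz":[-2,-3,0],"angular":[0,0,0],"claw":0.55},{"xyz":[-2,-5,0],"angular":[0,0,0],"claw":0.55},{"xyz":[-2,-7,0],"angular":[0,0,0],"claw":0.55},{"xyz":[-2,-9,0],"angular":[0,0,0],"claw":0.55},{"xyz":[-2,-9,0],"angular":[0,0,0],"claw":0.55}]';python3 -m inch '[{"xyz":[0,-1,0],"angular":[0,0,0],"claw":0.55},{"xyz":[0,-1,0],"angular":[0,0,0],"claw":0.55}]'
```

```text
t: 3.63
tcp_pos: [575.7, 162.6, 4.5]
orientation: [1.641, 1.568, -3.044]
ft_force: [-4.3, 0.4, -0.9]
opening: 0.555
t: 3.8
tcp_pos: [575.9, 162.6, 4.1]
orientation: [1.661, 1.566, -3.023]
ft_force: [-7.3, -0.5, -1.1]
opening: 0.549
```

```bash
python3 -m inch '[{"xyz":[0,-1,0],"angular":[0,0,0],"claw":0.55},{"xyz":[0,-1,0],"angular":[0,0,0],"claw":0.55}]';python3 -m inch '[{"xyz":[0,-1,0],"angular":[0,0,0],"claw":0.55},{"xyz":[0,-1,0],"angular":[0,0,0],"claw":0.55}]'
```

```text
t: 3.97
tcp_pos: [576.0, 162.7, 3.8]
orientation: [1.663, 1.564, -3.022]
ft_force: [-10.4, -0.3, 1.3]
opening: 0.548
t: 4.13
tcp_pos: [576.0, 162.6, 3.7]
orientation: [1.668, 1.561, -3.016]
ft_force: [-15.3, -1.7, 3.1]
opening: 0.55
```

```bash
python3 -m inch '[{"xyz":[0,10,0],"angular":[0,0,0],"claw":0.55},{"xyz":[0,30,0],"angular":[0,0,0],"claw":0.55},{"xyz":[-40,50,0],"angular":[0,0,0],"claw":0.55},{"xyz":[-50,80,-40],"angular":[0,0,0],"claw":0.55},{"xyz":[-50,105,-75],"angular":[0,0,0],"claw":0.55},{"xyz":[-50,115,-115],"angular":[0,0,0],"claw":0.55},{"xyz":[-50,118,-145],"angular":[0,0,0],"claw":0.55},{"xyz":[-50,118,-148],"angular":[0,0,0],"claw":0.55},{"xyz":[-50,118,-148],"angular":[0,0,0],"claw":0.55},{"xyz":[-50,118,-148],"angular":[0,0,0],"claw":0.55},{"xyz":[-50,118,-148],"angular":[0,0,0],"claw":0.55}]'; python3 - <<'E'
from calc import *
snap("wrist","w3.png"); snap("top","t3.png"); go([462,12,5],1.598)
E
```

```text
t: 5.05
tcp_pos: [466.1, 12.5, 55.4]
orientation: [-1.208, 1.57, 0.391]
ft_force: [0.1, 0.6, -0.4]
opening: 0.551
t 5.15 pos [466.   12.7  55.2] jaw 1.6 q [-0.05  0.03  1.79  0.    1.33 -1.65] F [-0.1 -0.  -1.1] op 0.548
  shift [50.2  4.  -0.6] ang [0.002 0.    0.   ] rows 2.0 1.0
```

View pics/w3.png

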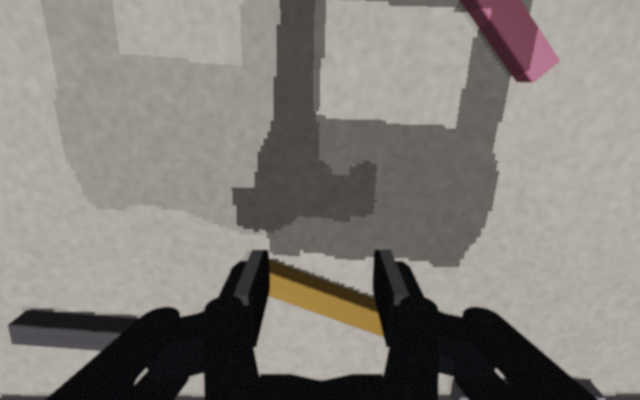

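View pics/t3.png

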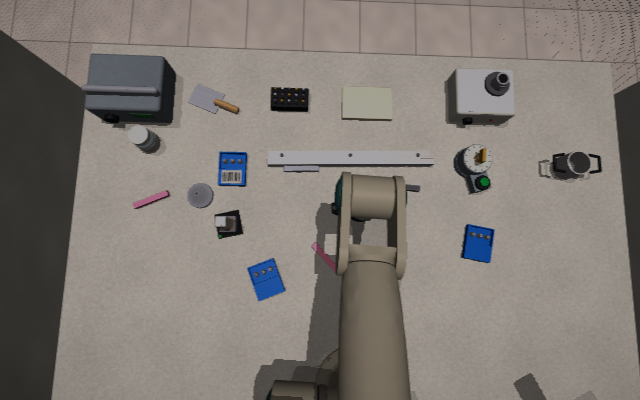

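Bar a now lies along the fence (top view, cols 285–318). The gold bar sits between the fingers' columns in the wrist view, ready for the descent in front of it.

```bash
python3 -m inch '[{"xyz":[20,6,0],"angular":[0,0,0],"claw":0.55},{"xyz":[50,6,0],"angular":[0,0,0],"claw":0.55},{"xyz":[50,6,0],"angular":[0,0,0],"claw":0.55},{"xyz":[50,-5,0],"angular":[0,0,0],"claw":0.55},{"xyz":[50,-15,0],"angular":[0,0,0],"claw":0.55},{"xyz":[50,-23,0],"angular":[0,0,0],"claw":0.55},{"xyz":[50,-31,0],"angular":[0,0,0],"claw":0.55},{"xyz":[50,-39,0],"angular":[0,0,0],"claw":0.55},{"xyz":[50,-47,-1],"angular":[0,0,0],"claw":0.55},{"xyz":[50,-55,-1],"angular":[0,0,0],"claw":0.55},{"xyz":[50,-63,-1],"angular":[0,0,0],"claw":0.55},{"xyz":[50,-71,-1],"angular":[0,0,0],"claw":0.55},{"xyz":[50,-79,-1],"angular":[0,0,0],"claw":0.55},{"xyz":[50,-87,-1],"angular":[0,0,0],"claw":0.55},{"xyz":[50,-94,-1],"angular":[0,0,0],"claw":0.55},{"xyz":[50,-100,-1],"angular":[0,0,0],"claw":0.55},{"xyz":[50,-103,-1],"angular":[0,0,0],"claw":0.55},{"xyz":[50,-103,-1],"angular":[0,0,0],"claw":0.55}]'; python3 - <<'E'
from calc import *
go([580,15.5,4],1.598)
E
```

```text
t: 6.65
tcp_pos: [569.3, 13.4, 5.2]
orientation: [-1.402, 1.57, 0.196]
ft_force: [0.2, 0.4, -0.5]
opening: 0.55
t 6.65 pos [569.3  13.4   5.2] jaw 1.598 q [-0.04  0.37  1.51  0.    1.27 -1.64] F [ 0.2  0.4 -0.5] op 0.55
  shift [  1.2 -10.7   1.8] ang [-0.     0.     0.001] rows 1.0 1.0
```

```bash
python3 -m inch '[{"xyz":[0,-3,0],"angular":[0,0,0],"claw":0.55},{"xyz":[0,-6,0],"angular":[0,0,0],"claw":0.55},{"xyz":[0,-9,0],"angular":[0,0,0],"claw":0.55},{"xyz":[0,-11,0],"angular":[0,0,0],"claw":0.55},{"xyz":[0,-12,0],"angular":[0,0,0],"claw":0.55},{"xyz":[0,-12,0],"angular":[0,0,0],"claw":0.55}]';python3 -m inch '[{"xyz":[0,-1,0],"angular":[0,0,0],"claw":0.55},{"xyz":[0,-2,0],"angular":[0,0,0],"claw":0.55}]'
```

```text
t: 7.15
tcp_pos: [580.5, 13.7, 5.2]
orientation: [1.519, 1.57, 3.118]
ft_force: [-1.9, -0.4, 0.2]
opening: 0.553
t: 7.32
tcp_pos: [580.7, 13.7, 5.0]
orientation: [1.564, 1.565, -3.121]
ft_force: [-16.0, -1.9, 9.0]
opening: 0.553
```

```bash
python3 -m inch '[{"xyz":[0,10,0],"angular":[0,0,0],"claw":0.55},{"xyz":[0,35,0],"angular":[0,0,0],"claw":0.55},{"xyz":[-35,60,0],"angular":[0,0,0],"claw":0.55},{"xyz":[-45,80,-30],"angular":[0,0,0],"claw":0.55},{"xyz":[-45,85,-70],"angular":[0,0,0],"claw":0.55},{"xyz":[-45,85,-110],"angular":[0,0,0],"claw":0.55},{"xyz":[-45,85,-145],"angular":[0,0,0],"claw":0.55},{"xyz":[-45,85,-145],"angular":[0,0,0],"claw":0.55},{"xyz":[-45,85,-145],"angular":[0,0,0],"claw":0.55}]'; python3 - <<'E'
from calc import *
snap("wrist","w4.png"); go([500,-132,5],1.598); snap("top","t4.png")
E
```

```text
t: 8.07
tcp_pos: [501.8, -135.1, 50.6]
orientation: [-1.711, 1.569, -0.116]
ft_force: [0.1, -0.8, -0.3]
opening: 0.551
t 8.1167 pos [ 501.7 -133.8   50.4] jaw 1.596 q [-0.33  0.18  1.64  0.    1.33 -1.93] F [0.6 0.8 0.1] op 0.55
  shift [45.4  1.7  1.9] ang [-0.002  0.     0.001] rows 2.0 1.0
```

View pics/w4.png

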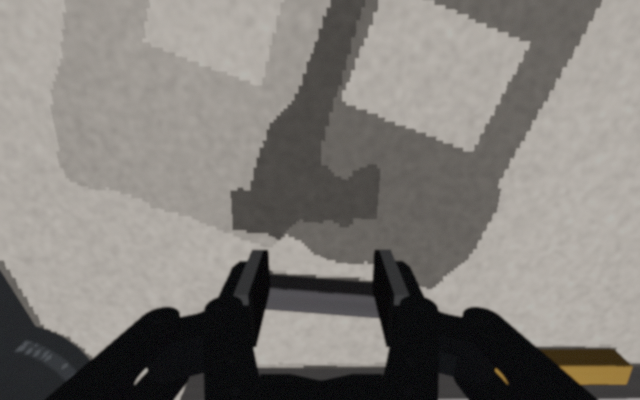

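The dark bar is centred between the fingers at (320,295), and gold sits against the fence at lower right. Pushing.

```bash
python3 -m inch '[{"xyz":[25,2,0],"angular":[0,0,0],"claw":0.55},{"xyz":[46,2,0],"angular":[0,0,0],"claw":0.55},{"xyz":[46,2,0],"angular":[0,0,0],"claw":0.55},{"xyz":[46,-6,0],"angular":[0,0,0],"claw":0.55},{"xyz":[46,-14,0],"angular":[0,0,0],"claw":0.55},{"xyz":[46,-22,0],"angular":[0,0,0],"claw":0.55},{"xyz":[46,-30,0],"angular":[0,0,0],"claw":0.55},{"xyz":[46,-38,0],"angular":[0,0,0],"claw":0.55},{"xyz":[46,-46,0],"angular":[0,0,0],"claw":0.55},{"xyz":[46,-54,0],"angular":[0,0,0],"claw":0.55},{"xyz":[46,-62,0],"angular":[0,0,0],"claw":0.55},{"xyz":[46,-69,0],"angular":[0,0,0],"claw":0.55},{"xyz":[46,-74,0],"angular":[0,0,0],"claw":0.55},{"xyz":[46,-77,0],"angular":[0,0,0],"claw":0.55},{"xyz":[46,-80,0],"angular":[0,0,0],"claw":0.55},{"xyz":[46,-83,0],"angular":[0,0,0],"claw":0.55},{"xyz":[46,-84,0],"angular":[0,0,0],"claw":0.55}]';python3 -m inch '[{"xyz":[0,-1,0],"angular":[0,0,0],"claw":0.55},{"xyz":[0,-1,0],"angular":[0,0,0],"claw":0.55}]'
```

```text
t: 9.58
tcp_pos: [585.0, -131.2, 4.1]
orientation: [1.491, 1.569, 3.089]
ft_force: [-9.1, -0.6, 5.8]
opening: 0.551
t: 9.75
tcp_pos: [585.0, -131.2, 4.1]
orientation: [1.461, 1.566, 3.06]
ft_force: [-10.0, -1.1, 5.7]
opening: 0.55
```

```bash
python3 -m inch '[{"xyz":[0,-1,0],"angular":[0,0,0],"claw":0.55},{"xyz":[0,-2,0],"angular":[0,0,0],"claw":0.55}]'
```

```text
t: 9.92
tcp_pos: [585.1, -131.2, 4.0]
orientation: [1.466, 1.561, 3.064]
ft_force: [-24.5, -0.2, 16.1]
opening: 0.551
```

```bash
python3 -m inch '[{"xyz":[0,15,0],"angular":[0,0,0],"claw":0.55},{"xyz":[0,40,0],"angular":[0,0,0],"claw":0.55},{"xyz":[-40,60,0],"angular":[0,0,0],"claw":0.55},{"xyz":[-80,90,40],"angular":[0,0,0],"claw":1},{"xyz":[-115,100,80],"angular":[0,0,0],"claw":1},{"xyz":[-150,105,120],"angular":[0,0,0],"claw":1},{"xyz":[-185,105,160],"angular":[0,0,0],"claw":1},{"xyz":[-220,105,200],"angular":[0,0,0],"claw":1},{"xyz":[-230,105,240],"angular":[0,0,0],"claw":1},{"xyz":[-230,105,280],"angular":[0,0,0],"claw":1},{"xyz":[-230,105,320],"angular":[0,0,0],"claw":1},{"xyz":[-230,105,360],"angular":[0,0,0],"claw":1},{"xyz":[-230,105,400],"angular":[0,0,0],"claw":1},{"xyz":[-230,105,440],"angular":[0,0,0],"claw":1},{"xyz":[-230,105,480],"angular":[0,0,0],"claw":1},{"xyz":[-230,105,490],"angular":[0,0,0],"claw":1},{"xyz":[-230,105,490],"angular":[0,0,0],"claw":1},{"xyz":[-230,105,490],"angular":[0,0,0],"claw":1}]'; python3 - <<'E'
from calc import *
go([470,360,234],1.598);snap("wrist","w5.png");  snap("top","t5.png")
E
```

```text
t: 11.42
tcp_pos: [469.2, 359.9, 233.6]
orientation: [0.274, 1.569, 1.877]
ft_force: [0.8, -1.2, -0.1]
opening: 1.002
t 11.4167 pos [469.2 359.9 233.6] jaw 1.603 q [ 0.59  0.24  1.19  0.    1.71 -1.01] F [ 0.8 -1.2 -0.1] op 1.002
  shift [-0.4 -0.8  0.1] ang [ 0.005  0.001 -0.   ] rows 1.0 1.0
```

View pics/w5.png

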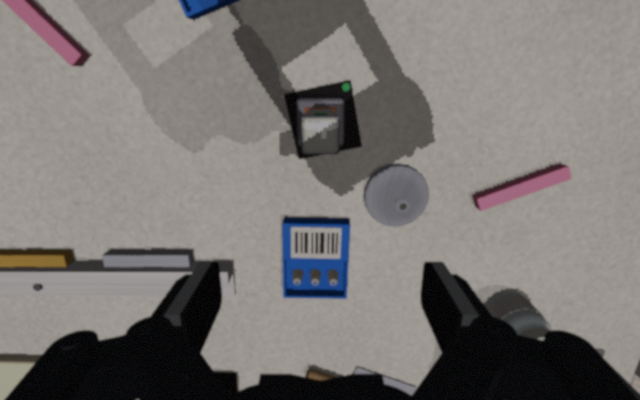

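View pics/t5.png

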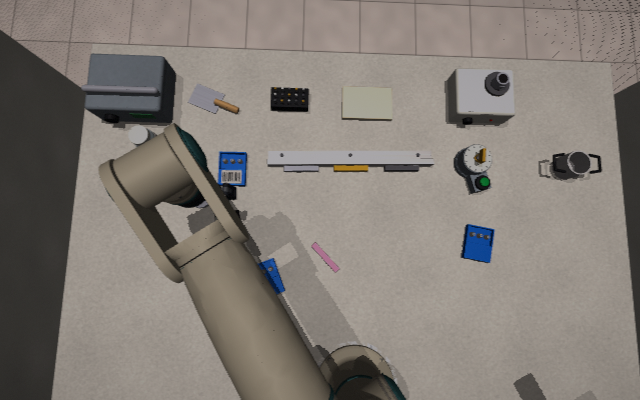

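All three bars lie along the fence in the top view (cols 285–420). The wrist view shows the reader and pad at (322,120) and the label at (315,242).

```bash
python3 - <<'E'
from calc import *
from meas import *
m,im,d=snap("wrist"); C=cloud(m,d); hsv=cv2.cvtColor(im,cv2.COLOR_RGB2HSV); H,S,V=[hsv[...,i].astype(int) for i in range(3)]
c=im[70:170,270:380]; cv2.imwrite("pics/rc.png",cv2.resize(c,None,fx=6,fy=6,interpolation=cv2.INTER_CUBIC)[:,:,::-1])
z=C[...,2]; sub=np.zeros(z.shape,bool); sub[70:170,270:380]=1
for lo,hi in [(108,120),(26,34)]:
    M=sub&(z>lo)&(z<hi); v,u=np.nonzero(M); print(lo,M.sum(), np.c_[u,v].min(0) if M.any() else 0,np.c_[u,v].max(0) if M.any() else 0, C[M].mean(0).round(1) if M.any() else 0)
    if M.sum()>5: print(cv2.minAreaRect(C[M][:,:2].astype(np.float32)))
M=comp((H<90)&(S<60)&(V>130)|((V<60)&(S<90)),(288,225,343,262)); M=cv2.morphologyEx(M.astype(np.uint8),cv2.MORPH_CLOSE,np.ones((5,5)))
print("label",rect(M,m,20.5))
E
```

```text
108 1479 [305 114] [343 152] [428.4 357.5 115.7]
((429.0973815917969, 357.4245910644531), (28.699562072753906, 28.69402313232422), 2.1872668266296387)
26 424 [300  97] [347 144] [419.7 356.2  32.8]
((429.057373046875, 357.52313232421875), (45.175018310546875, 46.090049743652344), 2.0738162994384766)
label (array([563.67608643, 356.51370239]), [34.74290084838867, 52.8505744934082], np.float32(0.02899342), array([563.3837 , 354.19183], dtype=float32))
```

View pics/rc.png

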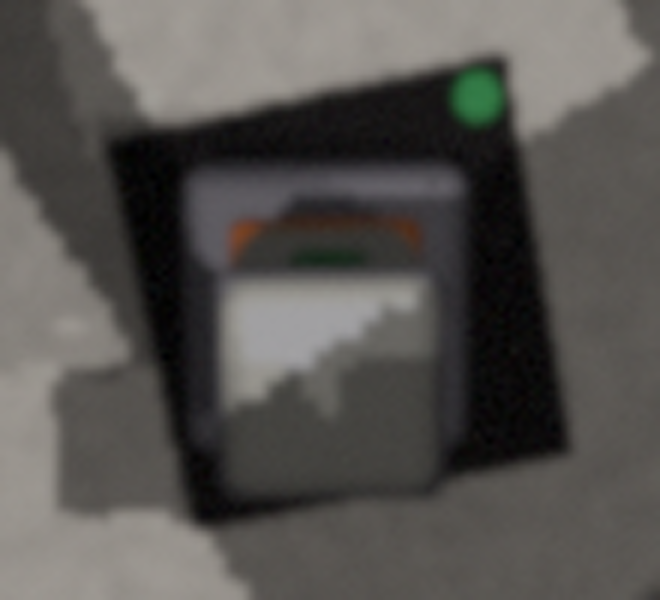

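Reader centre is (429,357.5) at yaw ≈0.035, from both head and grip with sizes 46 and 28.7 matching the spec. Label is at about (563,356.7). Next I'll grasp the reader with the TCP at z≈65.

```bash
python3 - <<'E'
from calc import *
go([429,357.5,65],1.607)
E
```

```text
t 11.5667 pos [470.4 355.5 234.2] jaw 1.598 q [ 0.58  0.24  1.19 -0.    1.71 -1.01] F [ 1.2 -0.8 -0.2] op 0.996
  shift [169.2  41.4   3.1] ang [-0.009 -0.     0.   ] rows 5.0 1.0
```

```bash
python3 -m inch '[{"xyz":[30,41,3],"angular":[-0.009,0,0],"claw":1},{"xyz":[60,41,3],"angular":[-0.009,0,0],"claw":1},{"xyz":[60,41,3],"angular":[-0.009,0,0],"claw":1},{"xyz":[60,41,3],"angular":[-0.009,0,0],"claw":1}]'; python3 - <<'E'
from calc import *
go([429,357.5,65],1.607); snap("wrist","w6.png")
E
```

```text
t: 11.9
tcp_pos: [428.9, 356.2, 173.4]
orientation: [2.248, 1.568, -2.429]
ft_force: [0.7, 0.3, 1.5]
opening: 1.0
t 11.9 pos [428.9 356.2 173.4] jaw 1.606 q [ 0.63  0.17  1.39 -0.    1.59 -0.98] F [0.7 0.3 1.5] op 1.0
  shift [108.4  -0.4   1.5] ang [-0.001 -0.002 -0.003] rows 3.0 1.0
```

View pics/w6.png

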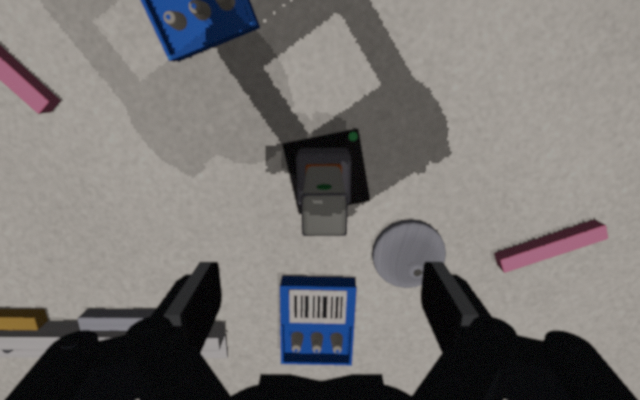

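The grip top is at (324,215), centred between the fingers (cols 200 and 440). Descending.

```bash
python3 -m inch '[{"xyz":[30,0,1],"angular":[0,0,0],"claw":1},{"xyz":[55,0,1],"angular":[0,0,0],"claw":1},{"xyz":[80,0,1],"angular":[0,0,0],"claw":1},{"xyz":[100,0,1],"angular":[0,0,0],"claw":1},{"xyz":[108,0,1],"angular":[0,0,0],"claw":1},{"xyz":[108,0,1],"angular":[0,0,0],"claw":1},{"xyz":[108,0,1],"angular":[0,0,0],"claw":1}]'; python3 - <<'E'
from calc import *
go([429,357.5,65],1.607); snap("wrist","w7.png")
E
```

```text
t: 12.53
tcp_pos: [430.8, 359.2, 68.5]
orientation: [-0.988, 1.568, 0.618]
ft_force: [0.4, -0.1, 0.2]
opening: 0.999
t 12.5333 pos [430.8 359.2  68.5] jaw 1.606 q [ 0.63  0.26  1.5  -0.    1.38 -0.98] F [ 0.4 -0.1  0.2] op 0.999
  shift [ 3.5  1.8 -1.6] ang [-0.001  0.002  0.003] rows 1.0 1.0
```

View pics/w7.png

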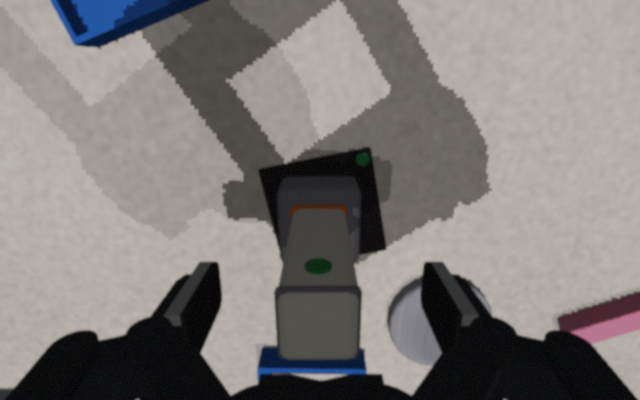

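The grip is centred between the jaws. Closing at 40 N, then lifting.

```bash
python3 -m inch '[{"xyz":[2,2,-1.5],"angular":[0,0,0],"claw":1},{"xyz":[2,2,-1.5],"angular":[0,0,0],"claw":0.2},{"xyz":[2,2,-1.5],"angular":[0,0,0],"claw":0.2},{"xyz":[2,2,-1.5],"angular":[0,0,0],"claw":0.2},{"xyz":[2,2,-1.5],"angular":[0,0,0],"claw":0.2},{"xyz":[2,2,-1.5],"angular":[0,0,0],"claw":0.2},{"xyz":[2,2,-1.5],"angular":[0,0,0],"claw":0.2},{"xyz":[2,2,-1.5],"angular":[0,0,0],"claw":0.2}]' 40; python3 - <<'E'
from calc import *
go([429,357.5,65],1.607)
E
python3 -m inch '[{"xyz":[-15,0,0],"angular":[0,0,0],"claw":0.2},{"xyz":[-40,0,0],"angular":[0,0,0],"claw":0.2},{"xyz":[-75,0,0],"angular":[0,0,0],"claw":0.2},{"xyz":[-75,0,0],"angular":[0,0,0],"claw":0.2},{"xyz":[-75,0,0],"angular":[0,0,0],"claw":0.2}]'; python3 - <<'E'
from calc import *
go([563,356.7,140],1.607); snap("wrist","w8.png"); snap("top","t8.png")
E
```

```text
t: 13.25
tcp_pos: [427.3, 357.3, 64.6]
orientation: [-0.829, 1.57, 0.779]
ft_force: [-0.2, -0.0, 2.0]
opening: 0.321
t 13.25 pos [427.3 357.3  64.6] jaw 1.607 q [ 0.63  0.26  1.51  0.    1.37 -0.98] F [-0.2 -0.   2. ] op 0.321
  shift [-0.4 -1.7  0.2] ang [0. 0. 0.] rows 1.0 1.0
t: 13.67
tcp_pos: [428.2, 357.8, 141.5]
orientation: [-0.975, 1.566, 0.632]
ft_force: [-0.7, -0.7, -2.1]
opening: 0.32
t 13.6667 pos [428.2 357.8 141.5] jaw 1.607 q [ 0.63  0.19  1.44  0.    1.52 -0.98] F [-0.7 -0.7 -2.1] op 0.32
  shift [   1.9 -134.7   -6. ] ang [-0.     0.003  0.004] rows 4.0 1.0
```

View pics/w8.png

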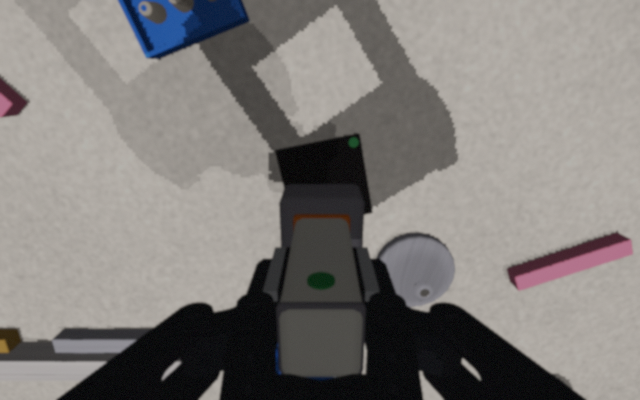

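The reader is held and the pad is empty below it at (322,172). I'll check in the top view that the label hasn't moved before reading.

```bash
python3 - <<'E'
from calc import *
im=cv2.imread("pics/t8.png"); cv2.imwrite("pics/t8c.png",cv2.resize(im[130:280,120:520],None,fx=2,fy=2))
E
```

```text
(no output)
```

View pics/t8c.png

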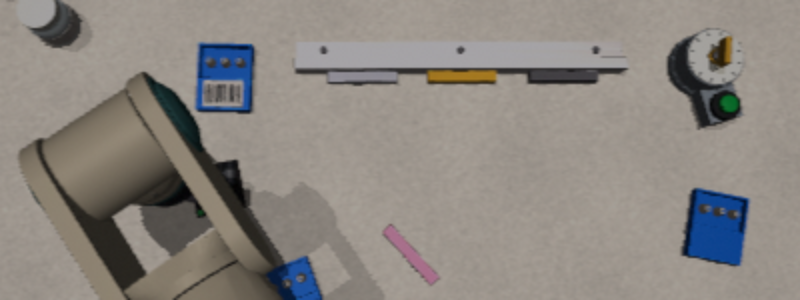

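The tray is unmoved (label at crop (222,94), as at the start) and the bars are flush. Moving over the label and holding.

```bash
python3 -m inch '[{"xyz":[1,-25,-1],"angular":[0,0,0],"claw":0.2},{"xyz":[1,-55,-3],"angular":[0,0,0],"claw":0.2},{"xyz":[1,-85,-4],"angular":[0,0,0],"claw":0.2},{"xyz":[1,-110,-5],"angular":[0,0,0],"claw":0.2},{"xyz":[1,-127,-6],"angular":[0,0,0],"claw":0.2},{"xyz":[1,-134,-6],"angular":[0,0,0],"claw":0.2},{"xyz":[1,-134,-6],"angular":[0,0,0],"claw":0.2},{"xyz":[1,-134,-6],"angular":[0,0,0],"claw":0.2}]'; python3 - <<'E'
from calc import *
go([563,356.7,140],1.607); snap("wrist","w9.png"); snap("side","s9.png")
E
```

```text
t: 14.43
tcp_pos: [560.4, 355.9, 136.8]
orientation: [1.919, 1.568, -2.757]
ft_force: [-0.3, 0.9, -1.7]
opening: 0.32
t 14.4333 pos [560.4 355.9 136.8] jaw 1.607 q [ 0.51  0.49  1.07  0.    1.58 -1.1 ] F [-0.3  0.9 -1.7] op 0.32
  shift [-3.2 -2.6  0.7] ang [ 0.    -0.001 -0.003] rows 1.0 1.0
```

View pics/w9.png

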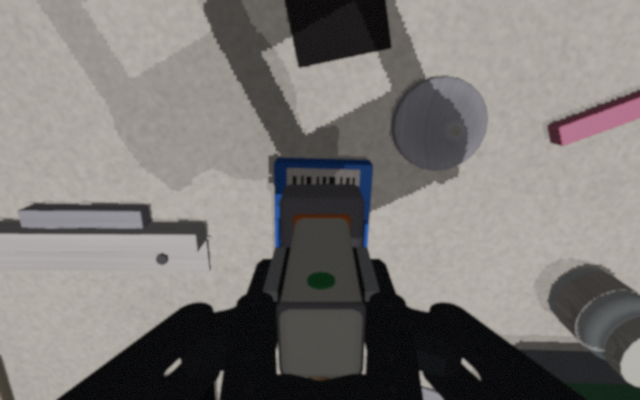

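View pics/s9.png

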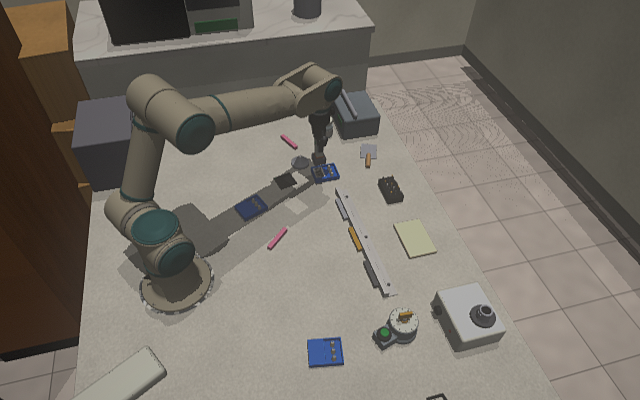

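The reader head is over the label, whose stripes show just in front of it at (325,178). Correcting 2 mm and holding for about 4 s.

```bash
python3 -m inch '[{"xyz":[0,-1,0],"angular":[0,0,0],"claw":0.2},{"xyz":[0,-2,0.5],"angular":[0,0,0],"claw":0.2},{"xyz":[0,-2,0.5],"angular":[0,0,0],"claw":0.2},{"xyz":[0,-2,0.5],"angular":[0,0,0],"claw":0.2},{"xyz":[0,-2,0.5],"angular":[0,0,0],"claw":0.2},{"xyz":[0,-2,0.5],"angular":[0,0,0],"claw":0.2},{"xyz":[0,-2,0.5],"angular":[0,0,0],"claw":0.2},{"xyz":[0,-2,0.5],"angular":[0,0,0],"claw":0.2},{"xyz":[0,-2,0.5],"angular":[0,0,0],"claw":0.2},{"xyz":[0,-2,0.5],"angular":[0,0,0],"claw":0.2},{"xyz":[0,-2,0.5],"angular":[0,0,0],"claw":0.2},{"xyz":[0,-2,0.5],"angular":[0,0,0],"claw":0.2},{"xyz":[0,-2,0.5],"angular":[0,0,0],"claw":0.2},{"xyz":[0,-2,0.5],"angular":[0,0,0],"claw":0.2},{"xyz":[0,-2,0.5],"angular":[0,0,0],"claw":0.2},{"xyz":[0,-2,0.5],"angular":[0,0,0],"claw":0.2},{"xyz":[0,-2,0.5],"angular":[0,0,0],"claw":0.2},{"xyz":[0,-2,0.5],"angular":[0,0,0],"claw":0.2},{"xyz":[0,-2,0.5],"angular":[0,0,0],"claw":0.2},{"xyz":[0,-2,0.5],"angular":[0,0,0],"claw":0.2}]'
R='x'
python3 -m inch '[{"xyz":[0,0,0],"angular":[0,0,0],"claw":0.2},{"xyz":[0,0,0],"angular":[0,0,0],"claw":0.2},{"xyz":[0,0,0],"angular":[0,0,0],"claw":0.2},{"xyz":[0,0,0],"angular":[0,0,0],"claw":0.2},{"xyz":[0,0,0],"angular":[0,0,0],"claw":0.2},{"xyz":[0,0,0],"angular":[0,0,0],"claw":0.2},{"xyz":[0,0,0],"angular":[0,0,0],"claw":0.2},{"xyz":[0,0,0],"angular":[0,0,0],"claw":0.2},{"xyz":[0,0,0],"angular":[0,0,0],"claw":0.2},{"xyz":[0,0,0],"angular":[0,0,0],"claw":0.2},{"xyz":[0,0,0],"angular":[0,0,0],"claw":0.2},{"xyz":[0,0,0],"angular":[0,0,0],"claw":0.2},{"xyz":[0,0,0],"angular":[0,0,0],"claw":0.2},{"xyz":[0,0,0],"angular":[0,0,0],"claw":0.2},{"xyz":[0,0,0],"angular":[0,0,0],"claw":0.2},{"xyz":[0,0,0],"angular":[0,0,0],"claw":0.2},{"xyz":[0,0,0],"angular":[0,0,0],"claw":0.2},{"xyz":[0,0,0],"angular":[0,0,0],"claw":0.2},{"xyz":[0,0,0],"angular":[0,0,0],"claw":0.2},{"xyz":[0,0,0],"angular":[0,0,0],"claw":0.2}]'
python3 -m inch '[{"xyz":[0,0,0],"angular":[0,0,0],"claw":0.2},{"xyz":[0,0,0],"angular":[0,0,0],"claw":0.2},{"xyz":[0,0,0],"angular":[0,0,0],"claw":0.2},{"xyz":[0,0,0],"angular":[0,0,0],"claw":0.2},{"xyz":[0,0,0],"angular":[0,0,0],"claw":0.2},{"xyz":[0,0,0],"angular":[0,0,0],"claw":0.2},{"xyz":[0,0,0],"angular":[0,0,0],"claw":0.2},{"xyz":[0,0,0],"angular":[0,0,0],"claw":0.2},{"xyz":[0,0,0],"angular":[0,0,0],"claw":0.2},{"xyz":[0,0,0],"angular":[0,0,0],"claw":0.2},{"xyz":[0,0,0],"angular":[0,0,0],"claw":0.2},{"xyz":[0,0,0],"angular":[0,0,0],"claw":0.2}]'
python3 - <<'E'
from calc import *
snap("wrist","w10.png"); snap("top","t10.png"); snap("side","s10.png")
go([429,357.5,140],1.607)
E
```

```text
t: 16.2
tcp_pos: [563.4, 356.6, 138.3]
orientation: [-0.746, 1.571, 0.861]
ft_force: [-0.2, 0.1, -1.6]
opening: 0.324
t: 17.87
tcp_pos: [563.4, 356.6, 138.3]
orientation: [-0.361, 1.571, 1.246]
ft_force: [-0.5, -0.6, -2.5]
opening: 0.321
t: 18.87
tcp_pos: [563.4, 356.6, 138.4]
orientation: [-0.643, 1.571, 0.964]
ft_force: [0.4, 0.6, -2.0]
opening: 0.323
t 19.0167 pos [563.4 356.6 138.3] jaw 1.607 q [ 0.51  0.5   1.06  0.    1.59 -1.1 ] F [ 0.6 -0.9 -1.1] op 0.322
  shift [ -1.7 134.3   5.8] ang [-0.  0.  0.] rows 4.0 1.0
```

View pics/w10.png

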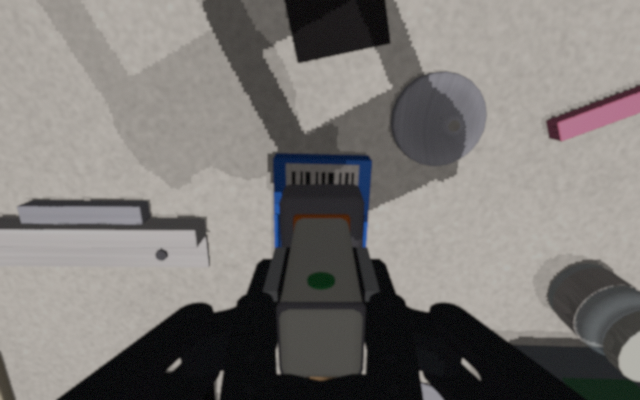

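View pics/t10.png

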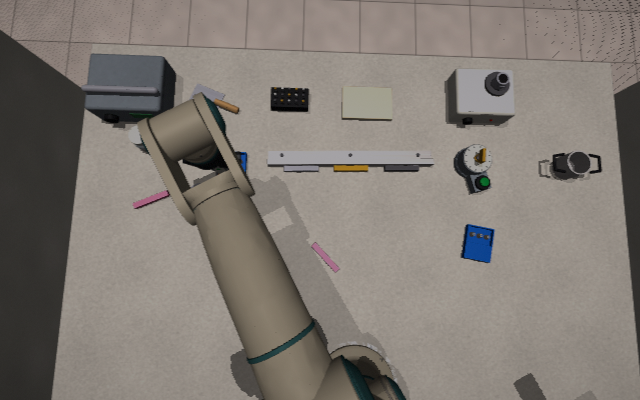

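Held for over 4 s with the tray unmoved. Now returning the reader to the pad.

```bash
python3 -m inch '[{"xyz":[-2,25,1],"angular":[0,0,0],"claw":0.2},{"xyz":[-2,55,3],"angular":[0,0,0],"claw":0.2},{"xyz":[-2,85,4],"angular":[0,0,0],"claw":0.2},{"xyz":[-2,110,5],"angular":[0,0,0],"claw":0.2},{"xyz":[-2,127,6],"angular":[0,0,0],"claw":0.2},{"xyz":[-2,135,6],"angular":[0,0,0],"claw":0.2},{"xyz":[-2,135,6],"angular":[0,0,0],"claw":0.2},{"xyz":[15,135,6],"angular":[0,0,0],"claw":0.2},{"xyz":[35,135,6],"angular":[0,0,0],"claw":0.2},{"xyz":[50,135,6],"angular":[0,0,0],"claw":0.2},{"xyz":[62,135,6],"angular":[0,0,0],"claw":0.2},{"xyz":[66,135,6],"angular":[0,0,0],"claw":0.2},{"xyz":[66,135,6],"angular":[0,0,0],"claw":0.2},{"xyz":[66,135,6],"angular":[0,0,0],"claw":0.2}]'; python3 - <<'E'
from calc import *
go([428.5,357.4,64.6],1.607); snap("wrist","w11.png")
E
```

```text
t: 20.18
tcp_pos: [428.9, 357.9, 72.9]
orientation: [-1.01, 1.57, 0.597]
ft_force: [0.3, 0.0, -0.4]
opening: 0.319
t 20.1833 pos [428.9 357.9  72.9] jaw 1.607 q [ 0.63  0.25  1.5  -0.    1.39 -0.98] F [ 0.3  0.  -0.4] op 0.319
  shift [ 8.3  0.5 -0.5] ang [-0.     0.001  0.001] rows 1.0 1.0
```

View pics/w11.png

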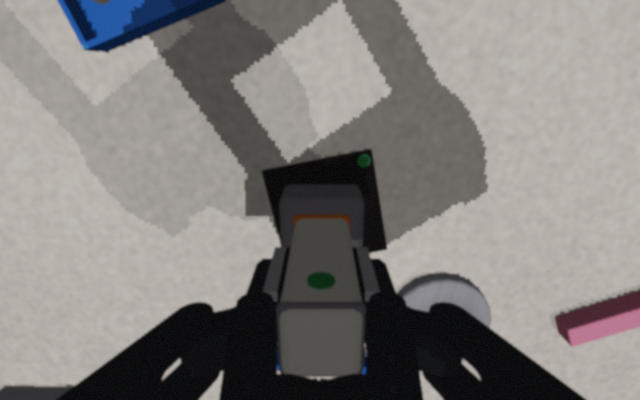

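The reader is over the pad, 8 mm up. Lowering to contact.

```bash
python3 -m inch '[{"xyz":[3,0,0],"angular":[0,0,0],"claw":0.2},{"xyz":[6,0,0],"angular":[0,0,0],"claw":0.2},{"xyz":[7.5,0,0],"angular":[0,0,0],"claw":0.2},{"xyz":[8,0,0],"angular":[0,0,0],"claw":0.2},{"xyz":[8,0,0],"angular":[0,0,0],"claw":0.2},{"xyz":[8,0,0],"angular":[0,0,0],"claw":0.2}]'
```

```text
t: 20.73
tcp_pos: [428.3, 357.8, 64.6]
orientation: [-0.906, 1.57, 0.701]
ft_force: [-0.1, -0.4, 0.2]
opening: 0.322
```

```bash
python3 -m inch '[{"xyz":[0.7,0,0],"angular":[0,0,0],"claw":0.2},{"xyz":[0.7,0,0],"angular":[0,0,0],"claw":0.2},{"xyz":[0.7,0,0],"angular":[0,0,0],"claw":0.5},{"xyz":[0.7,0,0],"angular":[0,0,0],"claw":1},{"xyz":[0.7,0,0],"angular":[0,0,0],"claw":1},{"xyz":[0.7,0,0],"angular":[0,0,0],"claw":1},{"xyz":[0.7,0,0],"angular":[0,0,0],"claw":1},{"xyz":[-20,0,0],"angular":[0,0,0],"claw":1},{"xyz":[-50,0,0],"angular":[0,0,0],"claw":1},{"xyz":[-90,0,0],"angular":[0,0,0],"claw":1},{"xyz":[-120,0,0],"angular":[0,0,0],"claw":1},{"xyz":[-120,0,0],"angular":[0,0,0],"claw":1},{"xyz":[-120,0,0],"angular":[0,0,0],"claw":1}]'; python3 - <<'E'
from calc import *
go([620,-328,190],1.607);m,im,d=snap("wrist","w12.png"); C=cloud(m,d); z=C[...,2]
for lo,hi in [(108,120),(26,36)]:
    M=(z>lo)&(z<hi)&(np.hypot(C[...,0]-428,C[...,1]-357)<45); print(M.sum(),cv2.minAreaRect(C[M][:,:2].astype(np.float32)),C[M][:,2].mean())
E
```

```text
t: 21.82
tcp_pos: [429.1, 358.3, 186.7]
orientation: [-0.97, 1.566, 0.637]
ft_force: [0.8, -0.2, 0.2]
opening: 1.0
t 21.8167 pos [429.1 358.3 186.7] jaw 1.607 q [ 0.63  0.16  1.37  0.    1.6  -0.98] F [ 0.8 -0.2  0.2] op 1.0
  shift [  -4.6 -166.  -692.8] ang [0.    0.003 0.004] rows 18.0 1.0
1807 ((429.86639404296875, 357.7729187011719), (28.438323974609375, 29.03258514404297), 2.0785677433013916) 115.71205053006486
1066 ((429.410888671875, 357.6877136230469), (44.25459671020508, 46.05903625488281), 2.1622869968414307) 33.53948463297301
```

View pics/w12.png

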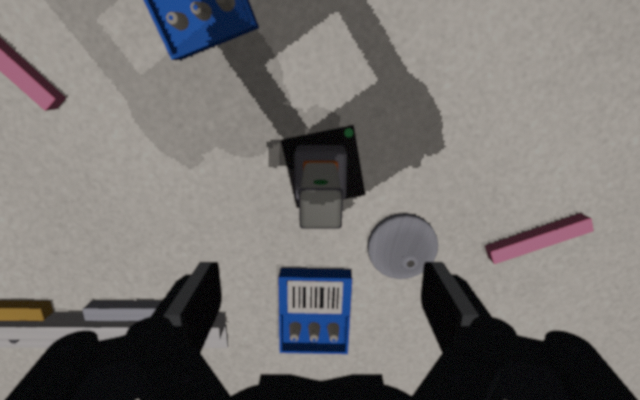

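The reader stands upright on the pad at (429.5,357.7). Going to the timer.

```bash
python3 -m inch '[{"xyz":[-30,-130,-692],"angular":[0,0,0],"claw":1},{"xyz":[-30,-130,-692],"angular":[0,0,0],"claw":1},{"xyz":[-30,-130,-692],"angular":[0,0,0],"claw":1},{"xyz":[-30,-130,-692],"angular":[0,0,0],"claw":1},{"xyz":[-30,-130,-692],"angular":[0,0,0],"claw":1},{"xyz":[-30,-130,-692],"angular":[0,0,0],"claw":1},{"xyz":[-30,-130,-692],"angular":[0,0,0],"claw":1},{"xyz":[-30,-130,-692],"angular":[0,0,0],"claw":1},{"xyz":[-30,-130,-692],"angular":[0,0,0],"claw":1},{"xyz":[-30,-130,-692],"angular":[0,0,0],"claw":1},{"xyz":[-30,-130,-692],"angular":[0,0,0],"claw":1},{"xyz":[-30,-130,-692],"angular":[0,0,0],"claw":1},{"xyz":[-30,-130,-692],"angular":[0,0,0],"claw":1},{"xyz":[-30,-130,-692],"angular":[0,0,0],"claw":1},{"xyz":[-30,-130,-692],"angular":[0,0,0],"claw":1},{"xyz":[-30,-130,-692],"angular":[0,0,0],"claw":1},{"xyz":[-30,-130,-692],"angular":[0,0,0],"claw":1},{"xyz":[-30,-130,-692],"angular":[0,0,0],"claw":1},{"xyz":[-30,-130,-692],"angular":[0,0,0],"claw":1},{"xyz":[-30,-130,-692],"angular":[0,0,0],"claw":1}]'; python3 - <<'E'
from calc import *
from meas import *
go([620,-328,190],1.607);m,im,d=snap("wrist","w13.png"); C=cloud(m,d); z=C[...,2]
M=(z>96)&(z<106)&(np.hypot(C[...,0]-620,C[...,1]+328)<50); print(M.sum(),cv2.minAreaRect(C[M][:,:2].astype(np.float32)) if M.any() else 0, C[M].mean(0))
M=(z>52)&(z<66)&(np.hypot(C[...,0]-615,C[...,1]+328)<60); print(M.sum(),cv2.minAreaRect(C[M][:,:2].astype(np.float32)) if M.any() else 0, C[M].mean(0))
snap("top","t13.png")
E
```

```text
t: 23.53
tcp_pos: [582.9, -328.5, 212.2]
orientation: [0.828, 1.567, 2.435]
ft_force: [-0.2, -0.3, 0.4]
opening: 1.0
t 23.5333 pos [ 582.9 -328.5  212.2] jaw 1.607 q [-0.57  0.48  0.94  0.    1.73 -2.18] F [-0.2 -0.3  0.4] op 1.0
  shift [ 22.1 -37.2  -0.9] ang [ 0.     0.002 -0.003] rows 2.0 1.0
482 ((626.23046875, -335.5609130859375), (8.926716804504395, 38.15446853637695), 85.24237060546875) [ 625.2322506  -335.48721809  100.14464839]
5582 ((618.3757934570312, -342.66192626953125), (104.15399932861328, 83.13127899169922), 42.820030212402344) [ 618.69190542 -336.44418871   60.3857792 ]
```

View pics/w13.png

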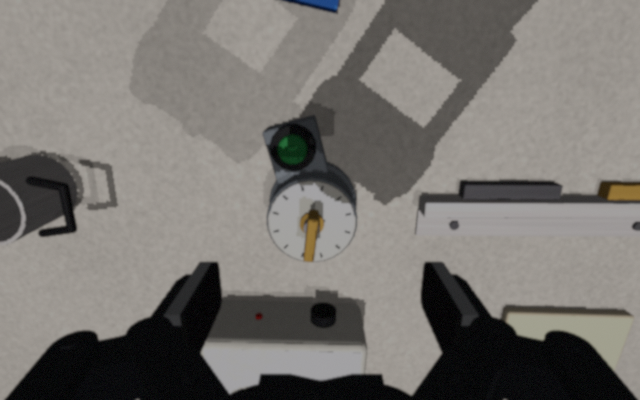

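View pics/t13.png

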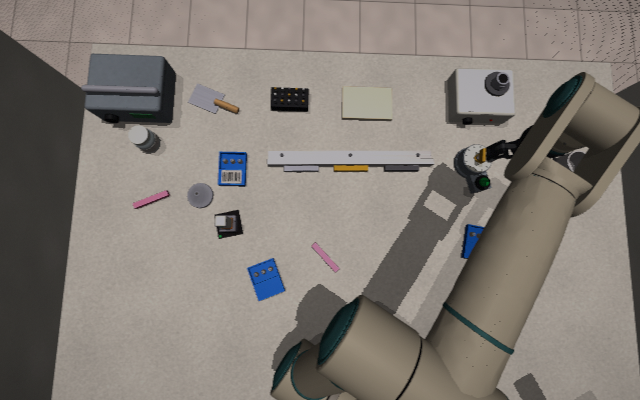

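The wrist view shows the key wing at (311,238), the dial centre near (312,220), the button at (293,147) and a box behind the timer at rows 295+. I'll check the clearance for winding, since the wrist camera swings around.

```bash
python3 - <<'E'
from calc import *
m,im,d=snap("wrist"); C=cloud(m,d); z=C[...,2]; o,R=cur()
print("cam in tool", R.T@(ray(m,[[0,0]])[0]-o["tcp_pos"]))
hsv=cv2.cvtColor(im,cv2.COLOR_RGB2HSV)
M=(z>57)&(z<65)&(im.min(2)>110)&(np.hypot(C[...,0]-620,C[...,1]+335)<60); print("dial",cv2.minEnclosingCircle(C[M][:,:2].astype(np.float32)),np.median(z[M]))
M=(hsv[...,1]>120)&(hsv[...,0]>60)&(hsv[...,0]<85)&(z>30)&(z<70); print("but",M.sum(),cv2.minEnclosingCircle(C[M][:,:2].astype(np.float32)),np.median(z[M]), cv2.minAreaRect(C[M][:,:2].astype(np.float32)))
m,im,d=snap("top"); C=cloud(m,d)
M=(C[...,2]>30)&(C[...,0]>660)&(C[...,0]<900)&(C[...,1]<-200)&(C[...,1]>-480); print("box", C[M].min(0),C[M].max(0), np.percentile(C[M][:,2],50))
E
```

```text
cam in tool [-142.72053302   80.19324556   -0.21007044]
dial ((626.7701416015625, -335.7223205566406), 41.704917907714844) 60.72587007136813
but 760 ((643.973876953125, -339.3539123535156), 96.7541275024414) 57.14791413703294 ((644.6461791992188, -346.9104919433594), (193.02520751953125, 28.95762825012207), 5.1178812980651855)
box [ 660.13021694 -442.45652564   30.01117381] [ 887.88960626 -271.59005097  119.72566462] 75.27936932403958
```

The dial fit (626.8,−335.7, r 41.7) agrees with the wing centre (626.2,−335.6). The camera rides at z≈215, above the box (≤120). Aligning the jaws across the wing.

```bash
python3 - <<'E'
from calc import *
go([626.5,-335.6,72],1.488)
E
```

```text
t 23.7333 pos [ 583.4 -327.8  214.8] jaw 1.609 q [-0.57  0.47  0.94  0.    1.73 -2.18] F [ 0.1  0.4 -0.1] op 0.999
  shift [142.8 -42.7  -9.4] ang [ 0.121 -0.     0.001] rows 4.0 1.0
```

```bash
python3 -m inch '[{"xyz":[20,-42.5,-9.5],"angular":[0.121,0,0],"claw":0.7},{"xyz":[50,-42.5,-9.5],"angular":[0.121,0,0],"claw":0.7},{"xyz":[80,-42.5,-9.5],"angular":[0.121,0,0],"claw":0.7},{"xyz":[80,-42.5,-9.5],"angular":[0.121,0,0],"claw":0.7},{"xyz":[80,-42.5,-9.5],"angular":[0.121,0,0],"claw":0.7}]' 60; python3 - <<'E'
from calc import *
go([626.5,-335.6,72],1.488); snap("wrist","w14.png")
E
```

```text
t: 24.15
tcp_pos: [625.3, -335.8, 132.9]
orientation: [1.092, 1.567, 2.579]
ft_force: [0.5, 0.1, 0.6]
opening: 0.702
t 24.15 pos [ 625.3 -335.8  132.9] jaw 1.487 q [-0.54  0.63  0.88  0.    1.63 -2.03] F [0.5 0.1 0.6] op 0.702
  shift [60.9 -1.4  0.2] ang [-0.001  0.002 -0.004] rows 2.0 1.0
```

View pics/w14.png

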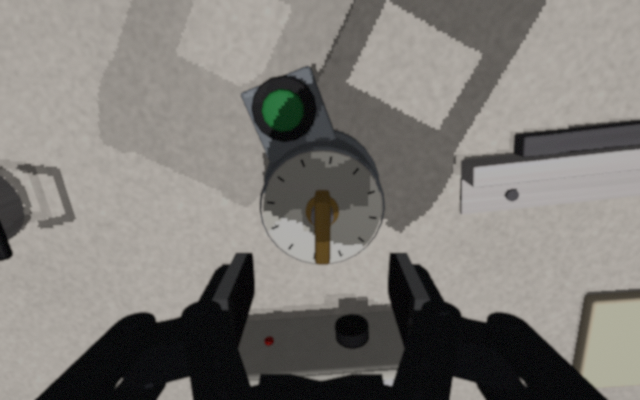

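The wing is vertical in the image at col 321, centred between the fingers and parallel to the pads. Descending and closing.

```bash
python3 -m inch '[{"xyz":[30,-1,0],"angular":[0,0,0],"claw":0.7},{"xyz":[50,-1,0],"angular":[0,0,0],"claw":0.7},{"xyz":[60,-1,0],"angular":[0,0,0],"claw":0.7},{"xyz":[60,-1,0],"angular":[0,0,0],"claw":0.7},{"xyz":[60,-1,0],"angular":[0,0,0],"claw":0.7}]'; python3 - <<'E'
from calc import *
go([626.5,-335.6,72],1.488)
E
```

```text
t: 24.62
tcp_pos: [627.6, -337.5, 76.8]
orientation: [-1.999, 1.568, -0.513]
ft_force: [-0.4, 0.5, 0.4]
opening: 0.702
t 24.6167 pos [ 627.6 -337.5   76.8] jaw 1.486 q [-0.55  0.67  0.94  0.    1.53 -2.03] F [-0.4  0.5  0.4] op 0.702
  shift [4.8 1.3 1.8] ang [-0.002 -0.001  0.003] rows 1.0 1.0
```

```bash
python3 -m inch '[{"xyz":[4,1,1.5],"angular":[0,0,0],"claw":0.7},{"xyz":[4,1,1.5],"angular":[0,0,0],"claw":0.7},{"xyz":[4,1,1.5],"angular":[0,0,0],"claw":0},{"xyz":[4,1,1.5],"angular":[0,0,0],"claw":0},{"xyz":[4,1,1.5],"angular":[0,0,0],"claw":0},{"xyz":[4,1,1.5],"angular":[0,0,0],"claw":0},{"xyz":[4,1,1.5],"angular":[0,0,0],"claw":0},{"xyz":[4,1,1.5],"angular":[0,0,0],"claw":0},{"xyz":[4,1,1.5],"angular":[0,0,0],"claw":0},{"xyz":[4,1,1.5],"angular":[0,0,0],"claw":0}]' 60; python3 - <<'E'
from calc import *
go([626.5,-335.6,72],1.488)
E
```

```text
t: 25.45
tcp_pos: [626.4, -335.3, 70.8]
orientation: [-0.89, 1.57, 0.596]
ft_force: [-1.8, 4.0, 4.7]
opening: 0.101
t 25.45 pos [ 626.4 -335.3   70.8] jaw 1.486 q [-0.54  0.67  0.95  0.    1.52 -2.03] F [-1.8  4.   4.7] op 0.101
  shift [-1.2 -0.2 -0.3] ang [-0.002  0.     0.   ] rows 1.0 1.0
```

Gripped at 8.6 mm opening. Winding clockwise (+x of tool).

```bash
python3 -m inch '[{"xyz":[0,0,0],"angular":[0.1,0,0],"claw":0},{"xyz":[0,0,0],"angular":[0.2,0,0],"claw":0},{"xyz":[0,0,0],"angular":[0.3,0,0],"claw":0},{"xyz":[0,0,0],"angular":[0.4,0,0],"claw":0},{"xyz":[0,0,0],"angular":[0.5,0,0],"claw":0},{"xyz":[0,0,0],"angular":[0.6,0,0],"claw":0},{"xyz":[0,0,0],"angular":[0.7,0,0],"claw":0},{"xyz":[0,0,0],"angular":[0.8,0,0],"claw":0}]'; python3 - <<'E'
from calc import *
go([626.5,-335.6,72],1.486-.8); print(arm.get_obs()["ft_torque"]); snap("wrist","w15.png")
E
```

```text
t: 26.12
tcp_pos: [626.2, -335.5, 70.8]
orientation: [-0.845, 1.571, -0.163]
ft_force: [-1.6, 3.0, 4.6]
opening: 0.102
t 26.1167 pos [ 626.2 -335.5   70.8] jaw 0.681 q [-0.54  0.67  0.95  0.    1.52 -1.23] F [-1.6  3.   4.6] op 0.102
  shift [-1.2 -0.2  0.2] ang [-0.005  0.     0.   ] rows 1.0 1.0
[0.51680032 0.37378215 0.14886224]
```

View pics/w15.png

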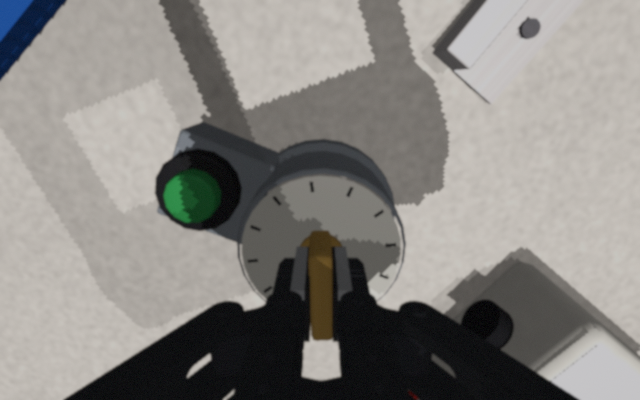

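The wing is still aligned in the jaws and torque about z is 0.15 N·m, so the key is turning. Continuing.

```bash
python3 -m inch '[{"xyz":[0,0,0],"angular":[0.1,0,0],"claw":0},{"xyz":[0,0,0],"angular":[0.2,0,0],"claw":0},{"xyz":[0,0,0],"angular":[0.3,0,0],"claw":0},{"xyz":[0,0,0],"angular":[0.4,0,0],"claw":0},{"xyz":[0,0,0],"angular":[0.5,0,0],"claw":0},{"xyz":[0,0,0],"angular":[0.6,0,0],"claw":0},{"xyz":[0,0,0],"angular":[0.7,0,0],"claw":0},{"xyz":[0,0,0],"angular":[0.8,0,0],"claw":0},{"xyz":[0,0,0],"angular":[0.9,0,0],"claw":0},{"xyz":[0,0,0],"angular":[1.0,0,0],"claw":0},{"xyz":[0,0,0],"angular":[1.1,0,0],"claw":0},{"xyz":[0,0,0],"angular":[1.2,0,0],"claw":0},{"xyz":[0,0,0],"angular":[1.3,0,0],"claw":0},{"xyz":[0,0,0],"angular":[1.4,0,0],"claw":0},{"xyz":[0,0,0],"angular":[1.5,0,0],"claw":0},{"xyz":[0,0,0],"angular":[1.6,0,0],"claw":0}]'; python3 -m inch '[{"xyz":[0,0,0],"angular":[0.1,0,0],"claw":0},{"xyz":[0,0,0],"angular":[0.2,0,0],"claw":0},{"xyz":[0,0,0],"angular":[0.3,0,0],"claw":0},{"xyz":[0,0,0],"angular":[0.4,0,0],"claw":0},{"xyz":[0,0,0],"angular":[0.5,0,0],"claw":0},{"xyz":[0,0,0],"angular":[0.6,0,0],"claw":0},{"xyz":[0,0,0],"angular":[0.7,0,0],"claw":0},{"xyz":[0,0,0],"angular":[0.8,0,0],"claw":0},{"xyz":[0,0,0],"angular":[0.9,0,0],"claw":0},{"xyz":[0,0,0],"angular":[1.0,0,0],"claw":0},{"xyz":[0,0,0],"angular":[1.1,0,0],"claw":0},{"xyz":[0,0,0],"angular":[1.2,0,0],"claw":0},{"xyz":[0,0,0],"angular":[1.3,0,0],"claw":0},{"xyz":[0,0,0],"angular":[1.4,0,0],"claw":0},{"xyz":[0,0,0],"angular":[1.5,0,0],"claw":0},{"xyz":[0,0,0],"angular":[1.6,0,0],"claw":0}]'; python3 - <<'E'
from calc import *
go([626.5,-335.6,72],1.486-4); print(arm.get_obs()["ft_torque"]); snap("wrist","w16.png")
E
```

```text
t: 27.5
tcp_pos: [625.8, -335.5, 70.8]
orientation: [-2.56, 1.57, 2.807]
ft_force: [-4.9, 3.5, 6.9]
opening: 0.099
t: 28.83
tcp_pos: [625.9, -335.0, 70.7]
orientation: [-1.426, 1.569, 2.341]
ft_force: [-5.6, 5.0, 7.2]
opening: 0.1
t 28.8333 pos [ 625.9 -335.    70.7] jaw -2.516 q [-0.54  0.67  0.95  0.    1.52  1.97] F [-5.6  5.   7.2] op 0.1
  shift [-1.3  0.8 -0.2] ang [-0.002  0.     0.001] rows 1.0 1.0
[0.93437872 0.76738587 0.12923487]
```

View pics/w16.png

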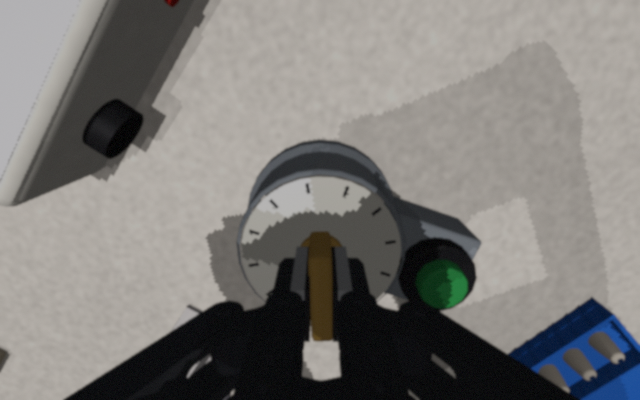

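Wound 4.0 rad so far, with the wing still square in the jaws. I'll open, turn back half a turn (the 59 mm gap clears the 38 mm wing) and regrasp.

```bash
python3 -m inch '[{"xyz":[0,0,0],"angular":[0,0,0],"claw":0.7},{"xyz":[0,0,0],"angular":[0,0,0],"claw":0.7},{"xyz":[0,0,0],"angular":[0,0,0],"claw":0.7},{"xyz":[0,0,0],"angular":[0,0,0],"claw":0.7},{"xyz":[0,0,0],"angular":[0,0,0],"claw":0.7},{"xyz":[-4,0,0],"angular":[-0.12,0,0],"claw":0.7},{"xyz":[-4,0,0],"angular":[-0.24,0,0],"claw":0.7},{"xyz":[-4,0,0],"angular":[-0.36,0,0],"claw":0.7},{"xyz":[-4,0,0],"angular":[-0.48,0,0],"claw":0.7},{"xyz":[-4,0,0],"angular":[-0.6,0,0],"claw":0.7},{"xyz":[-4,0,0],"angular":[-0.72,0,0],"claw":0.7},{"xyz":[-4,0,0],"angular":[-0.84,0,0],"claw":0.7},{"xyz":[-4,0,0],"angular":[-0.96,0,0],"claw":0.7},{"xyz":[-4,0,0],"angular":[-1.08,0,0],"claw":0.7},{"xyz":[-4,0,0],"angular":[-1.2,0,0],"claw":0.7},{"xyz":[-4,0,0],"angular":[-1.32,0,0],"claw":0.7},{"xyz":[-4,0,0],"angular":[-1.44,0,0],"claw":0.7},{"xyz":[-4,0,0],"angular":[-1.56,0,0],"claw":0.7}]'; python3 -m inch '[{"xyz":[0,0,0],"angular":[-0.12,0,0],"claw":0.7},{"xyz":[0,0,0],"angular":[-0.24,0,0],"claw":0.7},{"xyz":[0,0,0],"angular":[-0.36,0,0],"claw":0.7},{"xyz":[0,0,0],"angular":[-0.48,0,0],"claw":0.7},{"xyz":[0,0,0],"angular":[-0.6,0,0],"claw":0.7},{"xyz":[0,0,0],"angular":[-0.72,0,0],"claw":0.7},{"xyz":[0,0,0],"angular":[-0.84,0,0],"claw":0.7},{"xyz":[0,0,0],"angular":[-0.96,0,0],"claw":0.7},{"xyz":[0,0,0],"angular":[-1.08,0,0],"claw":0.7},{"xyz":[0,0,0],"angular":[-1.2,0,0],"claw":0.7},{"xyz":[0,0,0],"angular":[-1.32,0,0],"claw":0.7},{"xyz":[0,0,0],"angular":[-1.44,0,0],"claw":0.7},{"xyz":[0,0,0],"angular":[-1.56,0,0],"claw":0.7},{"xyz":[0,0,0],"angular":[-1.58,0,0],"claw":0.7},{"xyz":[0,0,0],"angular":[-1.58,0,0],"claw":0.7},{"xyz":[0,0,0],"angular":[-1.58,0,0],"claw":0.7}]'; python3 - <<'E'
from calc import *
go([626.5,-335.6,71.5],1.486-4+np.pi); snap("wrist","w17.png")
E
```

```text
t: 30.38
tcp_pos: [626.1, -335.7, 74.1]
orientation: [0.115, 1.571, -0.832]
ft_force: [0.1, 0.7, -0.6]
opening: 0.7
t: 31.72
tcp_pos: [626.1, -335.7, 74.2]
orientation: [0.495, 1.571, 1.118]
ft_force: [0.3, 0.5, 0.1]
opening: 0.704
t 31.7167 pos [ 626.1 -335.7   74.2] jaw 0.623 q [-0.54  0.67  0.95  0.    1.53 -1.17] F [0.3 0.5 0.1] op 0.704
  shift [ 2.7 -0.2  0.3] ang [-0.005  0.    -0.   ] rows 1.0 1.0
```

View pics/w17.png

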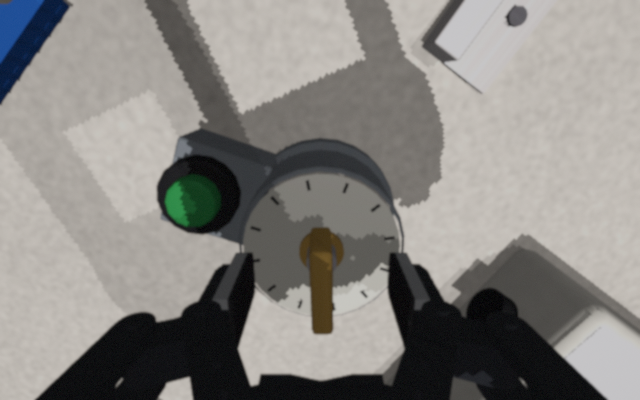

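The wing is aligned between the jaws again at col 321. Regrasping and winding 1.5 rad.

```bash
python3 -m inch '[{"xyz":[2.5,0,0],"angular":[0,0,0],"claw":0.7},{"xyz":[2.5,0,0],"angular":[0,0,0],"claw":0},{"xyz":[2.5,0,0],"angular":[0,0,0],"claw":0},{"xyz":[2.5,0,0],"angular":[0,0,0],"claw":0},{"xyz":[2.5,0,0],"angular":[0,0,0],"claw":0},{"xyz":[2.5,0,0],"angular":[0,0,0],"claw":0},{"xyz":[2.5,0,0],"angular":[0,0,0],"claw":0},{"xyz":[2.5,0,0],"angular":[0,0,0],"claw":0},{"xyz":[2.5,0,0],"angular":[0,0,0],"claw":0}]' 60; python3 -m inch '[{"xyz":[0,0,0],"angular":[0.1,0,0],"claw":0},{"xyz":[0,0,0],"angular":[0.2,0,0],"claw":0},{"xyz":[0,0,0],"angular":[0.3,0,0],"claw":0},{"xyz":[0,0,0],"angular":[0.4,0,0],"claw":0},{"xyz":[0,0,0],"angular":[0.5,0,0],"claw":0},{"xyz":[0,0,0],"angular":[0.6,0,0],"claw":0},{"xyz":[0,0,0],"angular":[0.7,0,0],"claw":0},{"xyz":[0,0,0],"angular":[0.8,0,0],"claw":0},{"xyz":[0,0,0],"angular":[0.9,0,0],"claw":0},{"xyz":[0,0,0],"angular":[1.0,0,0],"claw":0},{"xyz":[0,0,0],"angular":[1.1,0,0],"claw":0},{"xyz":[0,0,0],"angular":[1.2,0,0],"claw":0},{"xyz":[0,0,0],"angular":[1.3,0,0],"claw":0},{"xyz":[0,0,0],"angular":[1.4,0,0],"claw":0},{"xyz":[0,0,0],"angular":[1.5,0,0],"claw":0}]'; python3 - <<'E'
from calc import *
go([626.5,-335.6,71.5],1.486-5.5+np.pi); print(arm.get_obs()["ft_torque"])
E
```

```text
t: 32.52
tcp_pos: [626.2, -335.6, 72.0]
orientation: [-0.593, 1.571, 0.033]
ft_force: [-0.1, 1.0, 0.8]
opening: 0.094
t: 33.77
tcp_pos: [625.7, -335.5, 72.0]
orientation: [-2.653, 1.569, 2.751]
ft_force: [-4.2, 0.9, 2.7]
opening: 0.098
t 33.7667 pos [ 625.7 -335.5   72. ] jaw -0.879 q [-0.54  0.67  0.95 -0.    1.52  0.33] F [-4.2  0.9  2.7] op 0.098
  shift [0.5 0.6 0.6] ang [-0.007 -0.001  0.001] rows 1.0 1.0
[0.21174188 0.56056298 0.12935882]
```

Total is now 5.5 rad. Continuing in small steps and watching torque for the hard stop.

```bash
Q='from calc import *; o,R=cur(); print(np.arctan2(R[1,2],R[0,2]).round(3),o["ft_torque"].round(2),o["ft_force"].round(1))'
python3 -m inch '[{"xyz":[0,0,0],"angular":[0.05,0,0],"claw":0},{"xyz":[0,0,0],"angular":[0.1,0,0],"claw":0},{"xyz":[0,0,0],"angular":[0.15,0,0],"claw":0},{"xyz":[0,0,0],"angular":[0.15,0,0],"claw":0}]' >/dev/null; python3 -c "$Q"
python3 -m inch '[{"xyz":[0,0,0],"angular":[0.05,0,0],"claw":0},{"xyz":[0,0,0],"angular":[0.1,0,0],"claw":0},{"xyz":[0,0,0],"angular":[0.1,0,0],"claw":0}]' >/dev/null; python3 -c "$Q"
python3 -m inch '[{"xyz":[0,0,0],"angular":[0.05,0,0],"claw":0},{"xyz":[0,0,0],"angular":[0.1,0,0],"claw":0},{"xyz":[0,0,0],"angular":[0.1,0,0],"claw":0}]' >/dev/null; python3 -c "$Q"
```

```text
-1.026 [0.31 0.68 0.11] [-4.2  2.3  2.9]
-1.125 [0.39 0.73 0.06] [-4.6  2.4  3.1]
-1.225 [0.44 0.7  0.05] [-5.4  2.2  2.8]
```

```bash
Q='from calc import *; o,R=cur(); print(np.arctan2(R[1,2],R[0,2]).round(3),o["ft_torque"].round(2),o["ft_force"].round(1),o["opening"].round(3),o["tau"][5].round(3))'
python3 -m inch '[{"xyz":[0,0,0],"angular":[0.05,0,0],"claw":0},{"xyz":[0,0,0],"angular":[0.1,0,0],"claw":0},{"xyz":[0,0,0],"angular":[0.1,0,0],"claw":0}]' >/dev/null; python3 -c "$Q"
python3 -m inch '[{"xyz":[0,0,0],"angular":[0.05,0,0],"claw":0},{"xyz":[0,0,0],"angular":[0.05,0,0],"claw":0}]' >/dev/null; python3 -c "$Q"
python3 -m inch '[{"xyz":[0,0,0],"angular":[0.05,0,0],"claw":0},{"xyz":[0,0,0],"angular":[0.05,0,0],"claw":0}]' >/dev/null; python3 -c "$Q"; python3 -c 'from calc import *; snap("wrist","w18.png")'
```

```text
Traceback (most recent call last):
AttributeError: 'float' object has no attribute 'round'
Traceback (most recent call last):
AttributeError: 'float' object has no attribute 'round'
Traceback (most recent call last):
AttributeError: 'float' object has no attribute 'round'
```

View pics/w18.png

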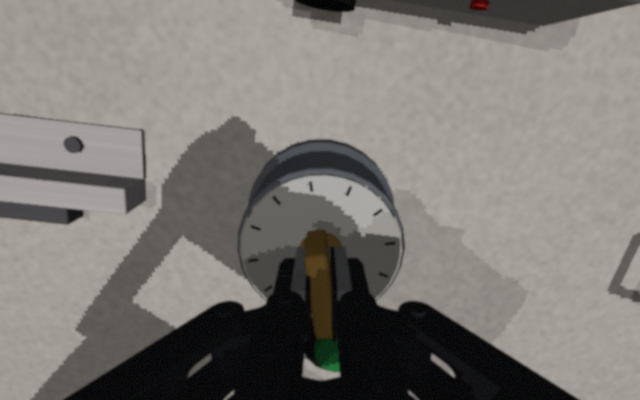

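```bash
cat > q.py <<'E'
from calc import *
o,R=cur(); print(o["t"],np.arctan2(R[1,2],R[0,2]).round(3),o["ft_torque"].round(2),o["ft_force"].round(1),round(float(o["opening"]),3),round(float(o["tau"][5]),3))
E
python3 q.py; python3 -m inch '[{"xyz":[0,0,0],"angular":[0.05,0,0],"claw":0},{"xyz":[0,0,0],"angular":[0.05,0,0],"claw":0}]' >/dev/null; python3 q.py
```

```text
35.2333 -1.42 [0.34 0.97 1.79] [-6.9  1.6  4.2] 0.093 2.045
35.4 -1.47 [0.26 1.07 2.82] [-7.1  0.9  4.1] 0.097 3.384
```

Torque rose to 2.8 N·m (against 0.13 while winding) at about 6.0 rad of turning, so the hard stop is reached. Holding briefly, then releasing.

```bash
python3 -m inch '[{"xyz":[0,0,0],"angular":[0,0,0],"claw":0},{"xyz":[0,0,0],"angular":[0,0,0],"claw":0},{"xyz":[0,0,0],"angular":[0,0,0],"claw":0},{"xyz":[0,0,0],"angular":[-0.04,0,0],"claw":0},{"xyz":[0,0,0],"angular":[-0.04,0,0],"claw":0.7},{"xyz":[0,0,0],"angular":[-0.04,0,0],"claw":0.7},{"xyz":[0,0,0],"angular":[-0.04,0,0],"claw":0.7},{"xyz":[0,0,0],"angular":[-0.04,0,0],"claw":0.7},{"xyz":[0,0,0],"angular":[-0.04,0,0],"claw":0.7},{"xyz":[-30,0,0],"angular":[-0.04,0,0],"claw":0.7},{"xyz":[-60,0,0],"angular":[-0.04,0,0],"claw":0.7},{"xyz":[-70,0,0],"angular":[-0.04,0,0],"claw":0},{"xyz":[-70,0,0],"angular":[-0.04,0,0],"claw":0},{"xyz":[-70,0,0],"angular":[-0.04,0,0],"claw":0},{"xyz":[-70,0,0],"angular":[-0.04,0,0],"claw":0}]'; python3 - <<'E'
from calc import *
m,im,d=snap("wrist","w19.png"); C=cloud(m,d); z=C[...,2]
M=(z>96)&(z<106)&(np.hypot(C[...,0]-626,C[...,1]+335)<50); print(M.sum(),cv2.minAreaRect(C[M][:,:2].astype(np.float32)) if M.any() else 0)
E
```

```text
t: 36.65
tcp_pos: [625.5, -335.2, 139.3]
orientation: [-2.285, 1.567, 2.564]
ft_force: [-0.1, 0.3, -0.0]
opening: 0.135
976 ((627.4259033203125, -335.0247802734375), (38.25160217285156, 9.016751289367676), 15.2362642288208)
```

View pics/w19.png

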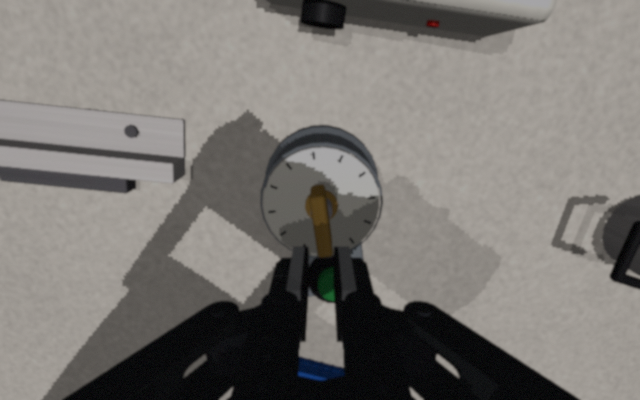

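The wing angle went from −4.8° to 15.2°, which means 340° (5.93 rad) of clockwise turning. With a start near 0.37 that puts it at the 6.3 stop. Moving over the button with the fingers shut.

```bash
python3 - <<'E'
from calc import *
go([561,-356,135],-1.27)
E
```

```text
t 36.7 pos [ 625.4 -335.1  139. ] jaw -1.434 q [-0.54  0.63  0.88  0.    1.64  0.89] F [-1.2 -0.  -0.6] op 0.046
  shift [  4.1 -66.6  11.9] ang [-0.164 -0.003  0.003] rows 2.0 2.0
```

```bash
python3 -m inch '[{"xyz":[4,-66,12],"angular":[-0.164,0,0],"claw":0},{"xyz":[4,-66,12],"angular":[-0.164,0,0],"claw":0},{"xyz":[4,-66,12],"angular":[-0.164,0,0],"claw":0},{"xyz":[4,-66,12],"angular":[-0.164,0,0],"claw":0},{"xyz":[4,-66,12],"angular":[-0.164,0,0],"claw":0}]'; python3 - <<'E'
from calc import *
m,im,d=snap("wrist","w20.png"); C=cloud(m,d); z=C[...,2]; hsv=cv2.cvtColor(im,cv2.COLOR_RGB2HSV)
M=(hsv[...,1]>100)&(hsv[...,0]>55)&(hsv[...,0]<90)&(np.hypot(C[...,0]-561,C[...,1]+356)<40)&(z>38)
print(M.sum(),np.percentile(z[M],[5,50,95]),C[M].mean(0),cv2.minEnclosingCircle(C[M&(z>np.median(z[M])-2)][:,:2].astype(np.float32)))
go([561,-356,60],-1.27)
E
```

```text
t: 37.12
tcp_pos: [562.5, -356.2, 136.9]
orientation: [-2.857, 1.57, 2.156]
ft_force: [0.6, 0.2, 0.2]
opening: -0.004
2029 [ 48.56437973  57.74643908 218.58816623] [ 566.81327736 -353.77826452  109.69141076] ((565.7168579101562, -355.5169372558594), 39.18593978881836)
t 37.1667 pos [ 562.9 -356.   137.2] jaw -1.27 q [-0.62  0.49  1.06  0.    1.59  0.65] F [-0.2 -0.3  0.9] op -0.001
  shift [77.2 -1.8 -0.5] ang [ 0.    -0.001  0.   ] rows 2.0 1.0
```

View pics/w20.png

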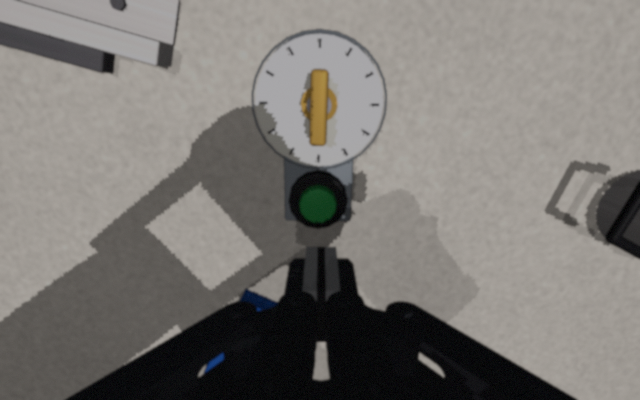

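The button is at (318,203), with fingers in line below it. The mask caught finger pixels, so I'll restrict it.

```bash
python3 - <<'E'
from calc import *
m,im,d=snap("wrist"); C=cloud(m,d); z=C[...,2]; hsv=cv2.cvtColor(im,cv2.COLOR_RGB2HSV)
B=np.zeros(z.shape,bool); B[170:232,288:350]=1
M=B&(hsv[...,1]>100)&(hsv[...,0]>55)&(hsv[...,0]<90)
zz=np.nanmedian(z[M]); print(M.sum(),np.nanpercentile(z[M],[5,50,95]))
v,u=np.nonzero(M); P=onplane(m,np.c_[u,v],zz); print(P.mean(0),cv2.minEnclosingCircle(P[:,:2].astype(np.float32)))
E
```

```text
1257 [48.24655021 57.09520701 58.45180045]
[ 563.31036953 -354.05617069   57.09520701] ((566.73388671875, -353.43267822265625), 18.87908172607422)
```

```bash
python3 - <<'E'
from calc import *
go([562,-354.5,62],-1.27)
E
```

```text
t 37.2167 pos [ 563.1 -355.9  137.3] jaw -1.269 q [-0.62  0.49  1.06  0.    1.59  0.65] F [-0.4 -0.1  0. ] op 0.0
  shift [75.3 -0.6 -1.7] ang [ 0.001 -0.    -0.   ] rows 2.0 1.0
```

```bash
python3 -m inch '[{"xyz":[30,-0.5,-1.5],"angular":[0,0,0],"claw":0},{"xyz":[55,-0.5,-1.5],"angular":[0,0,0],"claw":0},{"xyz":[70,-0.5,-1.5],"angular":[0,0,0],"claw":0},{"xyz":[75,-0.5,-1.5],"angular":[0,0,0],"claw":0},{"xyz":[75,-0.5,-1.5],"angular":[0,0,0],"claw":0},{"xyz":[75,-0.5,-1.5],"angular":[0,0,0],"claw":0}]'; python3 -m inch '[{"xyz":[2,0,0],"angular":[0,0,0],"claw":0},{"xyz":[4,0,0],"angular":[0,0,0],"claw":0},{"xyz":[6,0,0],"angular":[0,0,0],"claw":0},{"xyz":[6,0,0],"angular":[0,0,0],"claw":0}]'
```

```text
t: 37.72
tcp_pos: [562.3, -355.2, 63.7]
orientation: [0.74, 1.57, -0.53]
ft_force: [0.5, 0.1, 1.0]
opening: 0.001
t: 38.05
tcp_pos: [561.7, -355.3, 57.0]
orientation: [0.834, 1.57, -0.436]
ft_force: [0.7, 0.2, 1.2]
opening: 0.0
```

```bash
python3 -m inch '[{"xyz":[1,0,0],"angular":[0,0,0],"claw":0},{"xyz":[2,0,0],"angular":[0,0,0],"claw":0},{"xyz":[2,0,0],"angular":[0,0,0],"claw":0}]' | egrep 'pos|force'; python3 -m inch '[{"xyz":[1,0,0],"angular":[0,0,0],"claw":0},{"xyz":[2,0,0],"angular":[0,0,0],"claw":0},{"xyz":[2,0,0],"angular":[0,0,0],"claw":0}]'| egrep 'pos|force'; python3 -m inch '[{"xyz":[1,0,0],"angular":[0,0,0],"claw":0},{"xyz":[1,0,0],"angular":[0,0,0],"claw":0}]'| egrep 'pos|force'
```

```text
tcp_pos: [561.7, -355.4, 55.1]
ft_force: [-0.4, 0.4, 2.1]
tcp_pos: [561.7, -355.3, 53.0]
ft_force: [-0.2, 0.4, 4.3]
tcp_pos: [561.7, -355.3, 52.1]
ft_force: [-0.4, 0.8, 5.0]
```

The spring force is building as expected (about 5 N at full travel). Pressing on to the bottom.

```bash
python3 -m inch '[{"xyz":[1,0,0],"angular":[0,0,0],"claw":0},{"xyz":[1,0,0],"angular":[0,0,0],"claw":0}]'| egrep 'pos|force'; python3 -m inch '[{"xyz":[1,0,0],"angular":[0,0,0],"claw":0},{"xyz":[1,0,0],"angular":[0,0,0],"claw":0}]'| egrep 'pos|force'
```

```text
tcp_pos: [561.7, -355.4, 52.0]
ft_force: [-2.3, 1.0, 8.6]
tcp_pos: [561.8, -355.4, 52.0]
ft_force: [-5.2, 3.7, 13.7]
```

It bottomed at z=52.0 (force 13.7 N). Letting go and retreating, then the final check.

```bash
python3 -m inch '[{"xyz":[-5,0,0],"angular":[0,0,0],"claw":0},{"xyz":[-30,0,0],"angular":[0,0,0],"claw":0},{"xyz":[-70,0,0],"angular":[0,0,0],"claw":0},{"xyz":[-110,0,0],"angular":[0,0,0],"claw":0},{"xyz":[-150,-20,0],"angular":[0,0,0],"claw":0},{"xyz":[-160,-60,20],"angular":[0,0,0],"claw":0},{"xyz":[-160,-100,40],"angular":[0,0,0],"claw":0},{"xyz":[-160,-130,40],"angular":[0,0,0],"claw":0},{"xyz":[-160,-130,40],"angular":[0,0,0],"claw":0},{"xyz":[-160,-130,40],"angular":[0,0,0],"claw":0}]'; python3 - <<'E'
from meas import *
m,im,d=snap("top","t20.png"); C=cloud(m,d); snap("side","s20.png"); snap("wrist","w21.png")
hsv=cv2.cvtColor(im,cv2.COLOR_RGB2HSV); H,S,V=[hsv[...,i].astype(int) for i in range(3)]; g=im.mean(2)
cv2.imwrite("pics/t20c.png",cv2.resize(im[130:280,120:520],None,fx=2,fy=2)[:,:,::-1])
for n,mk,box in [("a",(S<35)&(g>95)&(g<150)&(H>110),(278,165,324,178)),("b",(S>130)&(H<30),(325,160,380,200)),("c",(V<85)&(V>55),(380,166,425,180))]:
    M=comp(mk,box); print(n,M.sum(),*rect(M,m,16))
E
```

```text
t: 39.88
tcp_pos: [447.5, -432.9, 209.1]
orientation: [-2.816, 1.57, 2.194]
ft_force: [0.4, -0.4, 0.3]
opening: -0.001
a 166 [592.96368408 159.99203491] [11.772659301757812, 97.67784118652344] 0.028305018 [593.2578  161.10454]
b 206 [598.45574951  17.20939636] [14.791177749633789, 101.49690246582031] 0.028401965 [598.50256   17.349176]
c 140 [ 599.96185303 -141.55221558] [14.850266456604004, 111.62718200683594] 0.028304948 [ 602.83185 -135.67918]
```

View pics/t20c.png

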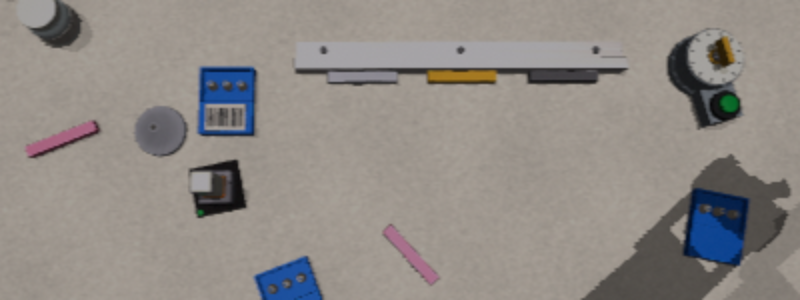

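View pics/s20.png

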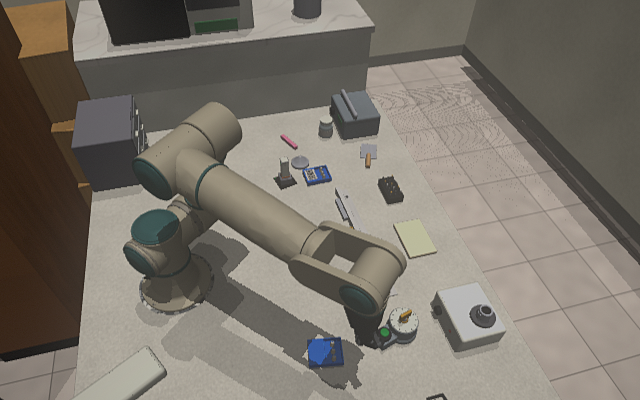

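The bars, reader, sprue base and plain trays are in place. The labelled tray has shifted about 6 cm towards the robot. It was still in its original place after the read (picture at t=23.6 s), so that is the announced knock. Last pixel comparison against the pictures from the earlier states:

```bash
python3 - <<'E'
import cv2,numpy as np
a=cv2.imread("pics/t5.png").astype(int); b=cv2.imread("pics/t20.png").astype(int); o=cv2.imread("pics/top0.png").astype(int)
D=np.abs(a-b).max(2); print("bars vs t5",D[145:182,262:440].max(), (D[145:182,262:440]>25).sum())
D=np.abs(o-b).max(2)
for n,(x0,y0,x1,y1) in dict(sprue=(180,180,216,212),readerpad=(208,205,248,242),trayL=(245,255,288,302)).items(): print(n,(D[y0:y1,x0:x1]>25).sum())
for u in (302,352,402): print([int(b[v,u].mean()) for v in range(160,176)])
from q import *
E
```

```text
bars vs t5 5 0
sprue 0
readerpad 65
trayL 0
[165, 165, 165, 163, 66, 65, 142, 141, 141, 143, 103, 39, 127, 154, 151, 152]
[165, 165, 165, 163, 47, 41, 106, 106, 106, 105, 66, 40, 141, 159, 158, 155]
[163, 163, 164, 162, 46, 61, 67, 65, 66, 68, 21, 41, 130, 154, 153, 152]
40.0333 -1.269 [ 0.04 -0.    0.03] [ 0.4  0.3 -0.2] -0.003 0.001
```

View pics/w21.png

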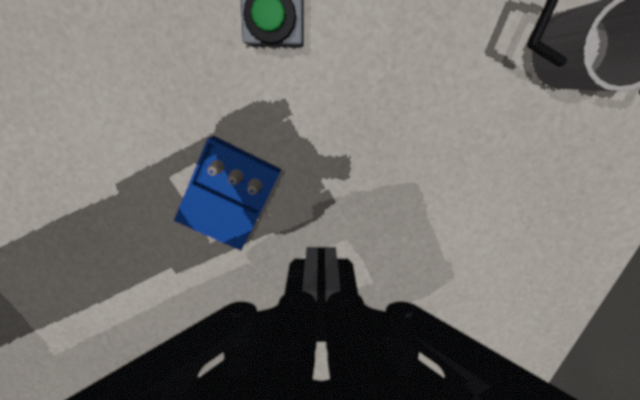

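The bars match the picture taken just after the pushes (max pixel difference 5), the button is up, and the robot touches nothing. Handing in.

```bash
python3 -c "
from workcell import arm
print(arm.sign_off())"
```

```text
the job is handed in; nothing more can be done
None
```

The job is done and handed in at about t = 40 s of the 192 s allowed; no verdict was reported.

1. **Bars:** I pushed all three flush to the fence with two fingertips, pressing each until I felt 15–25 N of contact. In the last picture they were parallel to the fence (about 0.028 rad each, against the fence's 0.029). Their pixels had not changed since the pushes.
2. **Label:** I held the reader still for over 4 s, about 57 mm above the label. I then stood it back on its pad within about 1 mm of where it started, upright.
3. **Timer key:** I wound it clockwise by about 5.93 rad, judged from the wing's angle, until the torque jumped from 0.13 to 2.8 N·m at the hard stop. I could not read the joint angle itself, so "fully wound" rests on that jump.
4. **Start button:** I pressed it about 5 mm down to its stop (13.7 N) and released it.

**Tray out of place at the end:** the final picture shows the labelled tray about 6 cm from where it started. It was still in place at t ≈ 23.6 s, after the reading, and the arm was not near it afterwards. I took this as the announced knock and left it there.

**Other checks:** the sprue base and one plain tray showed no pixel change, and the other plain tray looked unmoved. In the final measurement the dark bar came out 112 mm long instead of 100, probably because its colour mask spilled into shadow. The timer's parts were only looked at in the final picture, not measured again.

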